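# Pin the flange plates on an isolated dive-gas manifold

## Task

First isolate the gas: pull the selector handle up, turn it counter-clockwise to its other notch and let it drop right in. Then line up every flange plate lying on the manifold with the manifold's holes by driving a tapered pin from the rack fully home through each of its two holes (shoulder down on the plate, plate flat); leave spare pins in the rack and put none in bare manifold holes. When all plates are pinned, set the selector back to supply, dropped right into its first notch, and leave the other things on the desk where they are.

Things in the scene. Friction and masses are not known exactly. Their poses are not given: they have to be found in the camera images.
- selector (a joint): angle of the gas selector handle about its vertical axis, rad, growing counter-clockwise seen from above (rotation in the frame of selector_box); 0 in the SUPPLY notch, 1.31 in the ISOLATE notch (75 degrees counter-clockwise of SUPPLY), about 0.05 rad of play in each notch; hard stops just beyond both
- selector_lift (a joint): how far the selector handle is pulled up, m, 0 to 0.018; 0 = dropped right down into a notch; above 0.009 it clears the raised brass sector between the two notches and turns freely (about 0.02 N m); left in between, it rests on that sector at about 0.0065. A spring pulls it down with 4 N at the bottom and about 8 N at the top
- selector_grip (a point): centre of the black bar handle of the gas selector, on its turning axis; bar 66 mm long (along the point's x axis, which turns with it; a white line marks its +x half), 16 mm thick, 40 mm tall from 21.5 mm below to 18.5 mm above this point; a steel key under it sticks out towards +x. It stands on a grey box 120 x 120 x 45 mm, fixed to the desk, with a steel disc and a raised brass sector on top; this point is 83 mm above the desk when dropped in
- selector_box: the fixed grey box of the gas selector, origin under its centre on the desk; its x axis is the direction of the handle's +x in the SUPPLY notch. Its place on the desk is swapped at random with that of the yellow analyser
- manifold_top (a point): middle of the top face, 55 mm above the desk, of the fixed aluminium manifold block, 130 mm (x) x 330 mm (y); the point axes are the block's. In the top are three stations side by side at y = +90 (left), 0 (middle), -90 mm (right), each with two vertical holes at x = +38 and -38 mm, 23.5 mm in diameter, 52 mm deep, chamfered 1.5 mm
- plate_left_rib (a point): loose steel flange plate that belongs over the two holes of the manifold's left station (y = +90 mm); may be absent. Plate 116 mm (x) x 64 mm (y) x 10 mm, 0.4 kg, with an upright rib in the middle to lift or slide it by: 14 mm thick (y), 30 mm long (x), 42 mm tall above the plate. This point is the middle of the rib, half-way up it: 21 mm above the plate's top face and 31 mm above its underside. It starts lying flat on the manifold, 3 to 7 mm out of line
- plate_left_hole0 (a point): centre of the +x hole of the left plate, at its top face; hole 23.5 mm in diameter right through the 10 mm plate, chamfered 1.5 mm, 38 mm from the rib's middle along the plate's +x axis
- plate_left_hole1 (a point): centre of the -x hole of the left plate, at its top face; hole 23.5 mm in diameter right through the 10 mm plate, chamfered 1.5 mm, 38 mm from the rib's middle along the plate's -x axis
- plate_mid_rib (a point): loose steel flange plate that belongs over the two holes of the manifold's middle station (y = +0 mm); may be absent. Plate 116 mm (x) x 64 mm (y) x 10 mm, 0.4 kg, with an upright rib in the middle to lift or slide it by: 14 mm thick (y), 30 mm long (x), 42 mm tall above the plate. This point is the middle of the rib, half-way up it: 21 mm above the plate's top face and 31 mm above its underside. It starts lying flat on the manifold, 3 to 7 mm out of line
- plate_mid_hole0 (a point): centre of the +x hole of the mid plate, at its top face, as in the left plate
- plate_mid_hole1 (a point): centre of the -x hole of the mid plate, at its top face, as in the left plate
- plate_right_rib (a point): loose steel flange plate that belongs over the two holes of the manifold's right station (y = -90 mm); may be absent. Plate 116 mm (x) x 64 mm (y) x 10 mm, 0.4 kg, with an upright rib in the middle to lift or slide it by: 14 mm thick (y), 30 mm long (x), 42 mm tall above the plate. This point is the middle of the rib, half-way up it: 21 mm above the plate's top face and 31 mm above its underside. It starts lying flat on the manifold, 3 to 7 mm out of line
- plate_right_hole0 (a point): centre of the +x hole of the right plate, at its top face, as in the left plate
- plate_right_hole1 (a point): centre of the -x hole of the right plate, at its top face, as in the left plate
- pin0_mid (a point): tapered steel alignment pin, 100 mm long, 0.25 kg, starts upright, point down, in the rack; all six are alike. This point is on its axis half-way up, at the underside of its shoulder; z points to the head. Above: shoulder disc 38 mm across and 8 mm thick, then a grip 26 mm across from 8 to 50 mm above this point. Below: straight shank 21.5 mm across for 25 mm, then a taper 25 mm long down to a 6 mm flat point 50 mm below this point. Fully home, the shoulder lies on the plate
- pin1_mid (a point): another such pin, exactly as pin0; every pin balances about 10 mm above its point and can swing about the line between the fingers if carried briskly
- pin2_mid (a point): another such pin, exactly as pin0
- pin3_mid (a point): another such pin, exactly as pin0
- pin4_mid (a point): another such pin, exactly as pin0
- pin5_mid (a point): another such pin, exactly as pin0
- rack_mid (a point): middle of the top face, 55 mm above the desk, of the fixed grey pin rack, 60 mm (x) x 340 mm (y), with six 26 mm square holes 52 mm deep in a row along y, 58 mm apart (y = -145 to +145 mm) (point axes are the rack's); pins hang in them by their shoulders
- analyser_mid (a point): middle of a yellow gas analyser, 120 x 120 x 85 mm, standing on the desk; bystander
- remote_mid (a point): middle of a black remote control lying on the desk, 170 x 48 x 20 mm; bystander
- tub_mid (a point): middle of an open white plastic tub on the desk, 100 x 130 x 60 mm; bystander
There are look-alikes about, which are no part of the job. What is shaped like the part that bears pin0_mid but orange or purple is not meant.

How it is judged:
On the way, in this order (a step that is already met when the one before it is completed fails the run):
1. the selector is dropped into the isolate notch (value of joint selector above 1.22 rad and value of joint selector_lift below 0.003 m), for 0.3 s.
2. with the gas still isolated, every plate present is lined up and held by two pins driven fully home (all of step 1 and distance between any of pin0_mid, pin1_mid, pin2_mid, pin3_mid, pin4_mid, pin5_mid and plate_left_hole0 below 0.005 m and distance between any of pin0_mid, pin1_mid, pin2_mid, pin3_mid, pin4_mid, pin5_mid and plate_left_hole1 below 0.005 m and x of plate_left_rib in the frame of manifold_top between -0.003 and 0.003 m and y of plate_left_rib in the frame of manifold_top between 0.087 and 0.093 m and z of plate_left_rib in the frame of manifold_top between 0.028 and 0.034 m and angle between each of plate_left_rib, plate_mid_rib, plate_right_rib's own z axis and vertical below 0.05 rad and angle between the x axis of each of plate_left_rib, plate_mid_rib, plate_right_rib and the x axis of manifold_top, either way round below 0.06 rad and distance between any of pin0_mid, pin1_mid, pin2_mid, pin3_mid, pin4_mid, pin5_mid and plate_mid_hole0 below 0.005 m and distance between any of pin0_mid, pin1_mid, pin2_mid, pin3_mid, pin4_mid, pin5_mid and plate_mid_hole1 below 0.005 m and x of plate_mid_rib in the frame of manifold_top between -0.003 and 0.003 m and y of plate_mid_rib in the frame of manifold_top between -0.003 and 0.003 m and z of plate_mid_rib in the frame of manifold_top between 0.028 and 0.034 m and distance between any of pin0_mid, pin1_mid, pin2_mid, pin3_mid, pin4_mid, pin5_mid and plate_right_hole0 below 0.005 m and distance between any of pin0_mid, pin1_mid, pin2_mid, pin3_mid, pin4_mid, pin5_mid and plate_right_hole1 below 0.005 m and x of plate_right_rib in the frame of manifold_top between -0.003 and 0.003 m and y of plate_right_rib in the frame of manifold_top between -0.093 and -0.087 m and z of plate_right_rib in the frame of manifold_top between 0.028 and 0.034 m and angle between each of pin0_mid, pin1_mid, pin2_mid, pin3_mid, pin4_mid, pin5_mid's own z axis and vertical below 0.08 rad), for 0.3 s.
At the end, for the whole second after the job is handed in: Each plate present is flat on the manifold, within 3 mm and 0.06 rad of its station, an upright pin in each with its shoulder within 5 mm of the hole's mouth; other pins stand in the rack; the selector is within 0.09 rad of supply and 3 mm of fully dropped (distance between any of pin0_mid, pin1_mid, pin2_mid, pin3_mid, pin4_mid, pin5_mid and plate_left_hole0 below 0.005 m and distance between any of pin0_mid, pin1_mid, pin2_mid, pin3_mid, pin4_mid, pin5_mid and plate_left_hole1 below 0.005 m and x of plate_left_rib in the frame of manifold_top between -0.003 and 0.003 m and y of plate_left_rib in the frame of manifold_top between 0.087 and 0.093 m and z of plate_left_rib in the frame of manifold_top between 0.028 and 0.034 m and angle between each of plate_left_rib, plate_mid_rib, plate_right_rib's own z axis and vertical below 0.05 rad and angle between the x axis of each of plate_left_rib, plate_mid_rib, plate_right_rib and the x axis of manifold_top, either way round below 0.06 rad and distance between any of pin0_mid, pin1_mid, pin2_mid, pin3_mid, pin4_mid, pin5_mid and plate_mid_hole0 below 0.005 m and distance between any of pin0_mid, pin1_mid, pin2_mid, pin3_mid, pin4_mid, pin5_mid and plate_mid_hole1 below 0.005 m and x of plate_mid_rib in the frame of manifold_top between -0.003 and 0.003 m and y of plate_mid_rib in the frame of manifold_top between -0.003 and 0.003 m and z of plate_mid_rib in the frame of manifold_top between 0.028 and 0.034 m and distance between any of pin0_mid, pin1_mid, pin2_mid, pin3_mid, pin4_mid, pin5_mid and plate_right_hole0 below 0.005 m and distance between any of pin0_mid, pin1_mid, pin2_mid, pin3_mid, pin4_mid, pin5_mid and plate_right_hole1 below 0.005 m and x of plate_right_rib in the frame of manifold_top between -0.003 and 0.003 m and y of plate_right_rib in the frame of manifold_top between -0.093 and -0.087 m and z of plate_right_rib in the frame of manifold_top between 0.028 and 0.034 m and angle between each of pin0_mid, pin1_mid, pin2_mid, pin3_mid, pin4_mid, pin5_mid's own z axis and vertical below 0.08 rad and ((z of pin0_mid in the frame of rack_mid between -0.006 and 0.006 m and horizontal distance between pin0_mid and rack_mid below 0.165 m) or distance between pin0_mid and plate_left_hole0 below 0.005 m or distance between pin0_mid and plate_left_hole1 below 0.005 m or distance between pin0_mid and plate_mid_hole0 below 0.005 m or distance between pin0_mid and plate_mid_hole1 below 0.005 m or distance between pin0_mid and plate_right_hole0 below 0.005 m or distance between pin0_mid and plate_right_hole1 below 0.005 m) and ((z of pin1_mid in the frame of rack_mid between -0.006 and 0.006 m and horizontal distance between pin1_mid and rack_mid below 0.165 m) or distance between pin1_mid and plate_left_hole0 below 0.005 m or distance between pin1_mid and plate_left_hole1 below 0.005 m or distance between pin1_mid and plate_mid_hole0 below 0.005 m or distance between pin1_mid and plate_mid_hole1 below 0.005 m or distance between pin1_mid and plate_right_hole0 below 0.005 m or distance between pin1_mid and plate_right_hole1 below 0.005 m) and ((z of pin2_mid in the frame of rack_mid between -0.006 and 0.006 m and horizontal distance between pin2_mid and rack_mid below 0.165 m) or distance between pin2_mid and plate_left_hole0 below 0.005 m or distance between pin2_mid and plate_left_hole1 below 0.005 m or distance between pin2_mid and plate_mid_hole0 below 0.005 m or distance between pin2_mid and plate_mid_hole1 below 0.005 m or distance between pin2_mid and plate_right_hole0 below 0.005 m or distance between pin2_mid and plate_right_hole1 below 0.005 m) and ((z of pin3_mid in the frame of rack_mid between -0.006 and 0.006 m and horizontal distance between pin3_mid and rack_mid below 0.165 m) or distance between pin3_mid and plate_left_hole0 below 0.005 m or distance between pin3_mid and plate_left_hole1 below 0.005 m or distance between pin3_mid and plate_mid_hole0 below 0.005 m or distance between pin3_mid and plate_mid_hole1 below 0.005 m or distance between pin3_mid and plate_right_hole0 below 0.005 m or distance between pin3_mid and plate_right_hole1 below 0.005 m) and ((z of pin4_mid in the frame of rack_mid between -0.006 and 0.006 m and horizontal distance between pin4_mid and rack_mid below 0.165 m) or distance between pin4_mid and plate_left_hole0 below 0.005 m or distance between pin4_mid and plate_left_hole1 below 0.005 m or distance between pin4_mid and plate_mid_hole0 below 0.005 m or distance between pin4_mid and plate_mid_hole1 below 0.005 m or distance between pin4_mid and plate_right_hole0 below 0.005 m or distance between pin4_mid and plate_right_hole1 below 0.005 m) and ((z of pin5_mid in the frame of rack_mid between -0.006 and 0.006 m and horizontal distance between pin5_mid and rack_mid below 0.165 m) or distance between pin5_mid and plate_left_hole0 below 0.005 m or distance between pin5_mid and plate_left_hole1 below 0.005 m or distance between pin5_mid and plate_mid_hole0 below 0.005 m or distance between pin5_mid and plate_mid_hole1 below 0.005 m or distance between pin5_mid and plate_right_hole0 below 0.005 m or distance between pin5_mid and plate_right_hole1 below 0.005 m) and value of joint selector below 0.09 rad and value of joint selector_lift below 0.003 m); the robot touches nothing.
It fails at once if the analyser is pushed more than 4 cm (distance of analyser_mid from where it was at the start of the episode above 0.04 m).
It fails at once if the remote is pushed more than 4 cm (distance of remote_mid from where it was at the start of the episode above 0.04 m).
It fails at once if the tub is pushed more than 4 cm (distance of tub_mid from where it was at the start of the episode above 0.04 m).
Of plate_left, plate_mid, plate_right only 2 to 3 are there at a start; the rules pass over those that are not, and their reading is None.
At some moment in a run one of plate_left, plate_mid, plate_right may be knocked a few centimetres aside while the robot is not near it.
It also fails if it takes over 210 s, if anything falls off the work surface, if the arm or the gripper's body presses on something with over 40 N, if the wrist force passes 120 N, or if a joint passes its speed limit or range.

## Robot

A 6-joint arm with a two-finger parallel gripper is mounted at the origin on the work surface. World frame = base frame: x ahead of the robot, y to its left, z up, the work surface at z = 0. Lengths are in m, angles in rad, forces in N, time in s.
With the tool pointing down it reaches from about 0.375 to 0.9 m from the base axis. Payload 3.1 kg.
Tool frame: the origin (TCP) lies midway between the tips of the shut fingers; the grasp point (between the pads) lies 19 mm behind it (manip.grasp_offset is the distance from the TCP to the grasp point, in m); z points along the fingers, y is the line along which they close (so a half turn about z gives the same grasp; the last joint's range is limited). The gripper opens to 85 mm and grips with 20 to 120 N. Pads are 22 mm wide; open, the fingers measure 114 mm over their backs; the gripper's body (76 mm by 85 mm) begins 54 mm behind the grasp point. The pads swing forward as they close: fully open they stand 13 mm farther back than shut.
Start: joints at [0.988, 0.527, 1.433, -0, 1.181, -0.178], TCP at [0.246, 0.574, 0.231] pointing down, gripper open.
Joint ranges: [-3.08, 3.08], [-0.75, 2.2], [0.22, 2.44], [-1.43, 4.57], [0, 2.65], [-2.85, 2.85]. Speed limits (rad/s): [2.79, 2.79, 3.14, 3.14, 3.14, 3.14].

## Interface

Orientations are given as a unit quaternion [x, y, z, w].
In Python, from station import sensors, cams, order, manip gives the robot as it stands.
- The arm moves only by the tool move_arm, never from a script. Its argument "targets" is a list of rows, each an object of numbers: "dx", "dy", "dz": the shift along the world's x, y, z normalised to -1 to 1, where 1 is 25 mm; "rx", "ry", "rz": the turn, a rotation vector about the world's x, y, z normalised to -1 to 1, where 1 is 30 degrees. A call has exactly 10 rows; each row shifts and turns the commanded pose from where the row before left it; what a row does not reach is not made up. A row lasts 1/8 s, in which the tool goes at most 62.5 mm and 10.7 degrees, less where a joint would pass 70% of its speed; a pose out of reach is approached as far as the arm can. A call with a number of a shift or a turn outside -1 to 1 is refused whole. A call with a gripper value outside its range is refused whole. "claw" is the opening in per cent of the stroke, from 0 (shut) to 100 (fully open), set as the call begins (left out, the last holds). The fingers move at their own pace and stop on an object; "newtons" is the grip in N (left out, the last holds). Time passes only in rows, so rows that do not move let the fingers close, or fill a call up. It gives the time, the measured TCP pose, the force, the opening and the grip force at its end, in the units of the state.
- sensors.sense(): the state, without advancing time (a new reading comes with each control period).
- cams.snapshot(name): name is "scene" or "top" or "wrist"; returns the picture (480x640x3 uint8, red, green, blue); there is no depth.
- cams.camera_model(name): a dict with "fx", "fy", "cx", "cy" (pixels), "extrinsics" (4x4, takes a point from world to camera coordinates). Camera axes: x right, y down, z forward; pixel columns grow to the right and rows downward; lengths in m; the calibration is good to about 2 mm. A picture is of the moment at which its call begins: read the wrist's pose just before it. camera_model takes no time and is no camera call; for the wrist camera it gives the pose at the moment of the call.
- order.sign_off(): hands the job in; it is judged then, once.
The state is a dict: "t": time; "q": joint angles; "qd": joint speeds; "tau": joint torques, N m; "tcp_pos": TCP position; "tool_rot": TCP orientation; "force": force on the tool from outside, world axes, zero at the start; "ft_torque": the same for the moment, N m; "finger_gap": opening from 0.0 (shut) to 1.0 (fully open); "gripper_force": force on a finger pad.
Only numpy, scipy, OpenCV 4.12 (cv2) and the standard library are available. Lean on these libraries where they do the work, as an engineer would, in place of code of your own. Each camera call takes 0.05 s, during which the arm holds its last target. There are 200 camera calls.

## Working session

There is one attempt and no reset: what is moved stays moved. The work goes in short steps, Python scripts to look and compute and a tool call to move; the robot and the scene stay as the last step left them, time stands still between calls to the robot, and variables do not carry over. Pictures are saved under pics/ and viewed, at most 14 in all, crops included, and the job is handed in when it is done.

Besides the shell and the picture viewer there is one more tool, called after "Call:" in YAML: its name, and indented under it one key for each argument. move_arm: Moves the arm, as the interface text tells. Scaled input: -1 to 1 covers 25 mm each way for a shift and 30 degrees each way for a turn. Its arguments: {"type":"object","properties":{"targets":{"type":"array"},"claw":{"type":"number"},"newtons":{"type":"number"}},"required":["targets"]}

```bash
ls; mkdir -p pics
cat > h.py <<'E'
import numpy as np, cv2
from station import sensors, cams, order, manip
def ray(m,u,v,z):
    E=np.array(m["extrinsics"]);R,t=E[:3,:3],E[:3,3]
    d=R.T@np.array([(u-m["cx"])/m["fx"],(v-m["cy"])/m["fy"],1]);c=-R.T@t
    return c+d*(z-c[2])/d[2]
def proj(m,p):
    E=np.array(m["extrinsics"]);q=E[:3,:3]@np.array(p)+E[:3,3]
    return q[0]/q[2]*m["fx"]+m["cx"],q[1]/q[2]*m["fy"]+m["cy"]
def snap(n,f):
    m=cams.camera_model(n);im=cams.snapshot(n);cv2.imwrite("pics/"+f,im[:,:,::-1]);return m,im
E
python3 - <<'E'
from h import *
for n in("top","scene"):
    m,i=snap(n,n+"0.png");print(n,{k:np.round(v,3).tolist() for k,v in m.items()})
print(sensors.sense())
E
```

```text
pics
top {'fx': 456.125, 'fy': 456.125, 'cx': 323.977, 'cy': 242.442, 'extrinsics': [[-0.008, -1.0, -0.015, -0.002], [-0.988, 0.011, -0.154, 0.515], [0.154, 0.014, -0.988, 1.013], [0.0, 0.0, 0.0, 1.0]]}
scene {'fx': 567.476, 'fy': 567.476, 'cx': 324.527, 'cy': 234.393, 'extrinsics': [[-0.418, 0.908, -0.019, 0.218], [0.534, 0.229, -0.814, -0.192], [-0.735, -0.35, -0.581, 1.551], [0.0, 0.0, 0.0, 1.0]]}
{'t': 0.1, 'q': array([ 9.87471123e-01,  5.28400552e-01,  1.43376073e+00, -2.15654256e-05,
        1.18140482e+00, -1.78520145e-01]), 'qd': array([ 0.00046112, -0.0019988 , -0.00369595,  0.000629  , -0.00023416,
        0.00049995]), 'tau': array([ 5.63112189e-05, -4.43304849e+01, -1.78588039e+01, -2.44193570e-04,
        3.89342065e-03, -2.14528444e-05]), 'tcp_pos': array([0.24578214, 0.57394937, 0.23041895]), 'tool_rot': array([ 2.01019277e-01,  9.79586789e-01, -9.19702689e-04, -3.57583879e-04]), 'force': array([ 0.29338136, -0.2696592 ,  0.37998306]), 'ft_torque': array([-0.00229316, -0.05217893,  0.03460503]), 'gripper_force': 0.0, 'finger_gap': 0.9980152703705983}
```

View pics/top0.png

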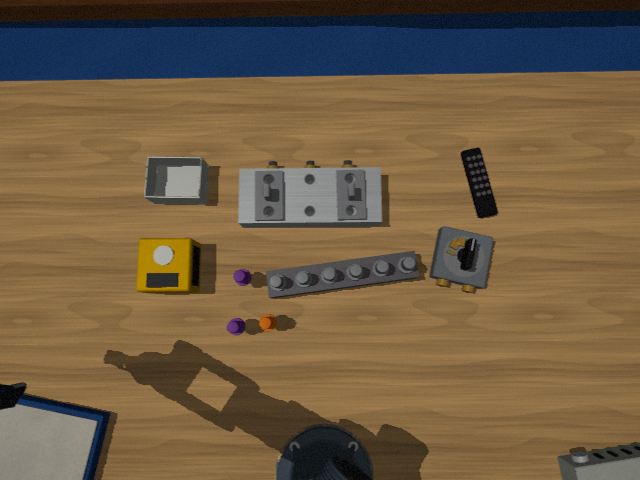

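View pics/scene0.png

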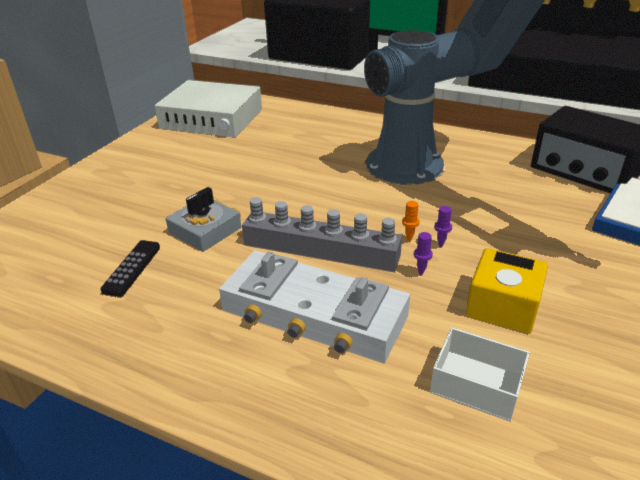

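Top view: left plate at about (269,194), right plate at about (351,195), middle station bare; the rack runs from (278,283) to (408,264), and the selector is at (463,257). Next, an enlarged crop.

Run:
```python
import cv2
i=cv2.imread("pics/top0.png")[155:305,235:500]
cv2.imwrite("pics/c0.png",cv2.resize(i,None,fx=3,fy=3,interpolation=cv2.INTER_CUBIC))
```

```text
(no output)
```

View pics/c0.png

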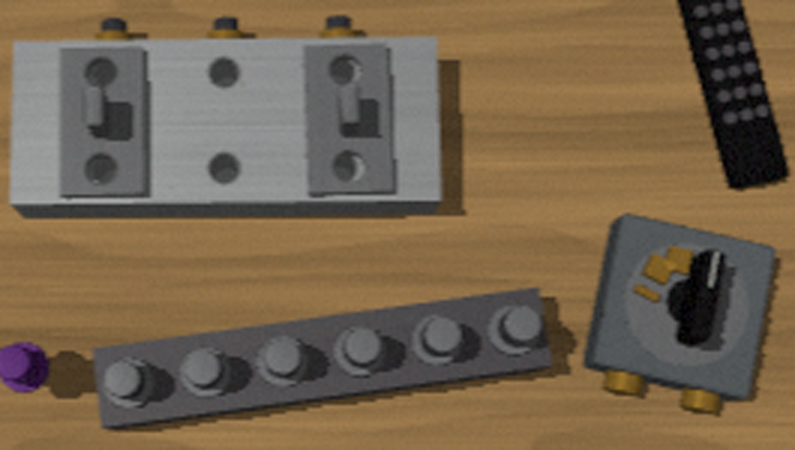

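Crop (3×): handle white line points up/right, box corners (622,215),(775,245),(752,400),(587,367); plate holes left (101,72)/(101,168), right (345,71)/(347,167); six steel pins in the rack.

Run:
```python
from h import *
m=cams.camera_model("top")
def P(l,z): return np.array([ray(m,235+(u-1)/3,155+(v-1)/3,z) for u,v in l])
def show(n,l,z):
    p=P(l,z)[:,:2]; print(n,np.round(p*1000).tolist(),"mean",np.round(p.mean(0)*1000,1));return p
b=show("box",[(622,215),(775,245),(752,400),(587,367)],.045);print(np.degrees(np.arctan2(*(b[0]-b[3]+b[1]-b[2])[::-1])))
show("handle",[(713,252),(691,345)],.1015)
b=show("mani",[(13,41),(438,38),(441,202),(11,205)],.055);print(np.degrees(np.arctan2(*(b[0]-b[3]+b[1]-b[2])[::-1])),np.degrees(np.arctan2(*(b[0]-b[1]+b[3]-b[2])[::-1])))
show("mholes",[(224,72),(224,168)],.055)
show("L",[(101,72),(101,168)],.065);show("R",[(345,71),(347,167)],.065)
b=show("rack",[(94,350),(538,289),(551,367),(104,428)],.055);print(np.degrees(np.arctan2(*(b[0]-b[1]+b[3]-b[2])[::-1])))
show("pins",[(123,380),(204,370),(283,357),(360,347),(440,336),(521,325)],.105)
w=cams.camera_model("wrist");E=np.array(w["extrinsics"]);print(w["fx"],np.round(E,3).tolist(),-E[:3,:3].T@E[:3,3],manip.grasp_offset)
```

```text
box [[549.0, -279.0], [525.0, -394.0], [407.0, -369.0], [433.0, -247.0]] mean [ 478.4 -321.9]
-13.631404789199365
handle [[511.0, -329.0], [444.0, -309.0]] mean [ 477.1 -318.8]
mani [[691.0, 191.0], [689.0, -140.0], [559.0, -139.0], [560.0, 190.0]] mean [624.7  25.3]
-0.03302996765328276 89.70832802162982
mholes [[664.0, 26.0], [587.0, 26.0]] mean [625.5  26.2]
L [[662.0, 120.0], [586.0, 120.0]] mean [624.  119.9]
R [[660.0, -67.0], [585.0, -67.0]] mean [622.5 -67.3]
rack [[448.0, 125.0], [491.0, -210.0], [432.0, -218.0], [390.0, 117.0]] mean [440.5 -46.6]
97.25405281387525
pins [[422.0, 97.0], [429.0, 39.0], [437.0, -18.0], [444.0, -73.0], [451.0, -130.0], [459.0, -188.0]] mean [440.4 -45.4]
360.2813907121398 [[0.394, 0.919, -0.002, -0.623], [0.881, -0.377, 0.285, -0.036], [0.261, -0.114, -0.959, 0.38], [0.0, 0.0, 0.0, 1.0]] [0.17842986 0.60266129 0.3733282 ] 0.0187
```

Call:
move_arm:
  targets:
    - {"dx":0.5,"dy":-1,"rz":-0.33}
    - {"dx":0.5,"dy":-1,"rz":-0.33}
    - {"dx":0.5,"dy":-1,"rz":-0.33}
    - {"dx":0.5,"dy":-1,"rz":-0.33}
    - {"dx":0.5,"dy":-1,"rz":-0.33}
    - {"dx":0.5,"dy":-1,"rz":-0.33}
    - {"dx":0.5,"dy":-1,"rz":-0.33}
    - {"dx":0.5,"dy":-1,"rz":-0.33}
    - {"dx":0.5,"dy":-1,"rz":-0.33}
    - {"dx":0.5,"dy":-1,"rz":-0.33}
  claw: 100

```text
schema error: expected keys dx, dy, dz, rx, ry, rz
```

Call:
move_arm:
  targets:
    - {"dx":0.4,"dy":-1,"rz":-0.33}
    - {"dx":0.4,"dy":-1,"rz":-0.33}
    - {"dx":0.4,"dy":-1,"rz":-0.33}
    - {"dx":0.4,"dy":-1,"rz":-0.33}
    - {"dx":0.4,"dy":-1,"rz":-0.33}
    - {"dx":0.4,"dy":-1,"rz":-0.33}
    - {"dx":0.4,"dy":-1,"rz":-0.33}
    - {"dx":0.4,"dy":-1}
    - {"dx":0.4,"dy":-1}
    - {"dx":0.4,"dy":-1}

```text
schema error: expected keys dx, dy, dz, rx, ry, rz
```

Call:
move_arm:
  targets:
    - {"dy":-1}
    - {"dy":-1}
    - {"dy":-1}
    - {"dy":-1}
    - {"dy":-1}
    - {"dy":-1}
    - {"dy":-1}
    - {"dy":-1}
    - {"dy":-1}
    - {"dy":-1}

```text
schema error: expected keys dx, dy, dz, rx, ry, rz
```

All six keys are needed in each row.

Call:
move_arm:
  targets:
    - {"dx":0.5,"dy":-1,"dz":0,"rx":0,"ry":0,"rz":-0.33}
    - {"dx":0.5,"dy":-1,"dz":0,"rx":0,"ry":0,"rz":-0.33}
    - {"dx":0.5,"dy":-1,"dz":0,"rx":0,"ry":0,"rz":-0.33}
    - {"dx":0.5,"dy":-1,"dz":0,"rx":0,"ry":0,"rz":-0.33}
    - {"dx":0.5,"dy":-1,"dz":0,"rx":0,"ry":0,"rz":-0.33}
    - {"dx":0.5,"dy":-1,"dz":0,"rx":0,"ry":0,"rz":-0.33}
    - {"dx":0.5,"dy":-1,"dz":0,"rx":0,"ry":0,"rz":-0.33}
    - {"dx":0.5,"dy":-1,"dz":0,"rx":0,"ry":0,"rz":-0.33}
    - {"dx":0.5,"dy":-1,"dz":0,"rx":0,"ry":0,"rz":-0.33}
    - {"dx":0.5,"dy":-1,"dz":0,"rx":0,"ry":0,"rz":-0.33}
  claw: 100

```text
t: 1.35
tcp_pos: [0.3712, 0.3235, 0.231]
tool_rot: [0.877, 0.481, -0.0, 0.0]
force: [0.7, 0.0, 0.3]
finger_gap: 1.001
gripper_force: 0.0
```

Call:
move_arm:
  targets:
    - {"dx":0.4,"dy":-1,"dz":0,"rx":0,"ry":0,"rz":-0.33}
    - {"dx":0.4,"dy":-1,"dz":0,"rx":0,"ry":0,"rz":-0.33}
    - {"dx":0.4,"dy":-1,"dz":0,"rx":0,"ry":0,"rz":-0.33}
    - {"dx":0.4,"dy":-1,"dz":0,"rx":0,"ry":0,"rz":-0.33}
    - {"dx":0.4,"dy":-1,"dz":0,"rx":0,"ry":0,"rz":-0.33}
    - {"dx":0.4,"dy":-1,"dz":0,"rx":0,"ry":0,"rz":-0.33}
    - {"dx":0.4,"dy":-1,"dz":0,"rx":0,"ry":0,"rz":-0.33}
    - {"dx":0.4,"dy":-1,"dz":0,"rx":0,"ry":0,"rz":0}
    - {"dx":0.4,"dy":-1,"dz":0,"rx":0,"ry":0,"rz":0}
    - {"dx":0.4,"dy":-1,"dz":0,"rx":0,"ry":0,"rz":0}

```text
t: 2.6
tcp_pos: [0.4711, 0.0737, 0.231]
tool_rot: [0.995, -0.1, -0.0, -0.0]
force: [-0.2, -0.6, 0.5]
finger_gap: 0.999
gripper_force: 0.0
```

Call:
move_arm:
  targets:
    - {"dx":0,"dy":-1,"dz":0,"rx":0,"ry":0,"rz":0}
    - {"dx":0,"dy":-1,"dz":0,"rx":0,"ry":0,"rz":0}
    - {"dx":0,"dy":-1,"dz":0,"rx":0,"ry":0,"rz":0}
    - {"dx":0,"dy":-1,"dz":0,"rx":0,"ry":0,"rz":0}
    - {"dx":0,"dy":-1,"dz":0,"rx":0,"ry":0,"rz":0}
    - {"dx":0,"dy":-1,"dz":0,"rx":0,"ry":0,"rz":0}
    - {"dx":0,"dy":-1,"dz":0,"rx":0,"ry":0,"rz":0}
    - {"dx":0,"dy":-1,"dz":0,"rx":0,"ry":0,"rz":0}
    - {"dx":0,"dy":-0.5,"dz":0,"rx":0,"ry":0,"rz":0}
    - {"dx":0,"dy":0,"dz":0,"rx":0,"ry":0,"rz":0}

```text
t: 3.85
tcp_pos: [0.471, -0.1384, 0.2311]
tool_rot: [0.995, -0.101, -0.0, -0.0]
force: [-0.4, 0.2, 0.1]
finger_gap: 0.999
gripper_force: 0.0
```

Run:
```python
from h import *
m,i=snap("wrist","w1.png");np.savez("w1.npz",**m);s=sensors.sense();print(s["t"],s["tcp_pos"],s["tool_rot"],s["q"])
print(proj(m,(.478,-.320,.1015)))
```

```text
3.9 [ 0.47081239 -0.13765899  0.23109731] [ 9.94940895e-01 -1.00460560e-01 -3.68840327e-04 -3.93707991e-04] [-5.12986925e-01  3.48184526e-01  1.76213417e+00  4.95972370e-04
  1.03226543e+00  1.25881547e+00]
(np.float64(560.0766623809353), np.float64(168.37644041546895))
```

View pics/w1.png

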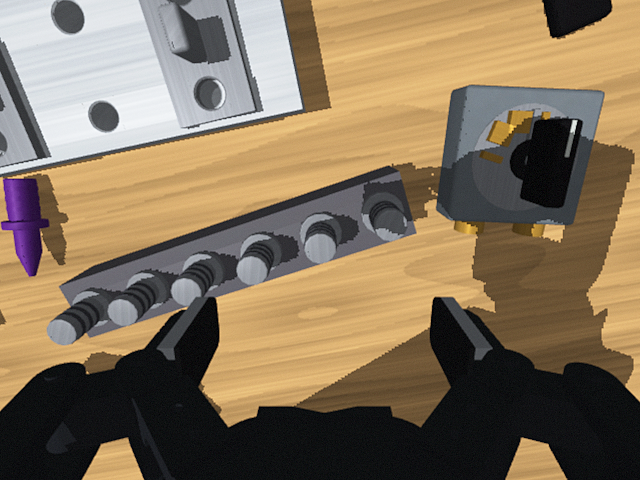

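The wrist view shows the handle at around (555,160) and the box at right; I stopped about 180 mm short, so I'll move on over it.

Call:
move_arm:
  targets:
    - {"dx":0,"dy":-1,"dz":0,"rx":0,"ry":0,"rz":-0.1}
    - {"dx":0,"dy":-1,"dz":0,"rx":0,"ry":0,"rz":0}
    - {"dx":0,"dy":-1,"dz":0,"rx":0,"ry":0,"rz":0}
    - {"dx":0,"dy":-1,"dz":0,"rx":0,"ry":0,"rz":0}
    - {"dx":0,"dy":-1,"dz":0,"rx":0,"ry":0,"rz":0}
    - {"dx":0,"dy":-1,"dz":0,"rx":0,"ry":0,"rz":0}
    - {"dx":0,"dy":-1,"dz":0,"rx":0,"ry":0,"rz":0}
    - {"dx":0.25,"dy":-0.25,"dz":0,"rx":0,"ry":0,"rz":0}
    - {"dx":0,"dy":0,"dz":0,"rx":0,"ry":0,"rz":0}
    - {"dx":0,"dy":0,"dz":0,"rx":0,"ry":0,"rz":0}

```text
t: 5.15
tcp_pos: [0.4772, -0.3183, 0.2311]
tool_rot: [0.992, -0.126, -0.0, -0.0]
force: [-0.3, 0.6, 0.2]
finger_gap: 1.003
gripper_force: 0.0
```

Run:
```python
from h import *
m,i=snap("wrist","w2.png");np.savez("w2.npz",**m);s=sensors.sense();print(s["t"],s["tcp_pos"],s["tool_rot"],s["q"])
print(proj(m,(.478,-.320,.1015)))
```

```text
5.2 [ 0.47721759 -0.31823262  0.23119873] [ 9.92066929e-01 -1.25709668e-01 -3.52852806e-04 -4.04807697e-04] [-7.82986164e-01  4.58675478e-01  1.56346981e+00  2.33395871e-04
  1.12050063e+00  1.03979479e+00]
(np.float64(325.7066485976406), np.float64(222.91337950321622))
```

View pics/w2.png

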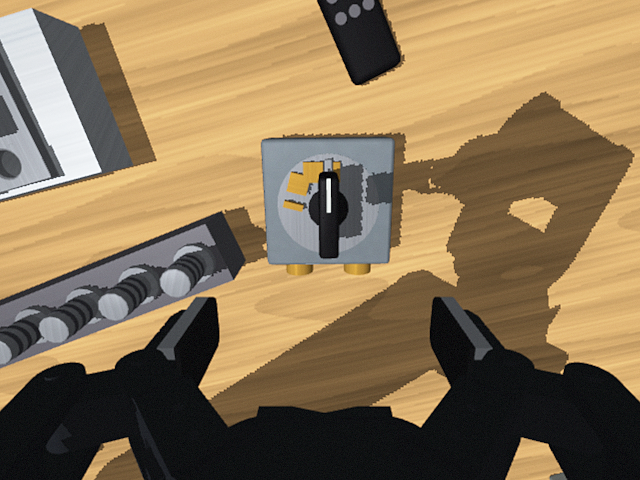

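Handle is axis-aligned in view, centred at u≈328.5 (box centred at u≈328): centre ≈ (0.478, −0.322). Descending and grasping.

Call:
move_arm:
  targets:
    - {"dx":0.04,"dy":-0.14,"dz":-1,"rx":0,"ry":0,"rz":0}
    - {"dx":0,"dy":0,"dz":-1,"rx":0,"ry":0,"rz":0}
    - {"dx":0,"dy":0,"dz":-1,"rx":0,"ry":0,"rz":0}
    - {"dx":0,"dy":0,"dz":-1,"rx":0,"ry":0,"rz":0}
    - {"dx":0,"dy":0,"dz":-0.8,"rx":0,"ry":0,"rz":0}
    - {"dx":0,"dy":0,"dz":-0.6,"rx":0,"ry":0,"rz":0}
    - {"dx":0,"dy":0,"dz":-0.5,"rx":0,"ry":0,"rz":0}
    - {"dx":0,"dy":0,"dz":-0.5,"rx":0,"ry":0,"rz":0}
    - {"dx":0,"dy":0,"dz":0,"rx":0,"ry":0,"rz":0}
    - {"dx":0,"dy":0,"dz":0,"rx":0,"ry":0,"rz":0}
  claw: 100

```text
t: 6.45
tcp_pos: [0.4786, -0.323, 0.0716]
tool_rot: [0.992, -0.126, 0.0, 0.0]
force: [-0.6, 1.1, 0.4]
finger_gap: 1.007
gripper_force: 0.0
```

Call:
move_arm:
  targets:
    - {"dx":0,"dy":0,"dz":0,"rx":0,"ry":0,"rz":0}
    - {"dx":0,"dy":0,"dz":0,"rx":0,"ry":0,"rz":0}
    - {"dx":0,"dy":0,"dz":0,"rx":0,"ry":0,"rz":0}
    - {"dx":0,"dy":0,"dz":0,"rx":0,"ry":0,"rz":0}
    - {"dx":0,"dy":0,"dz":0,"rx":0,"ry":0,"rz":0}
    - {"dx":0,"dy":0,"dz":0,"rx":0,"ry":0,"rz":0}
    - {"dx":0,"dy":0,"dz":0,"rx":0,"ry":0,"rz":0}
    - {"dx":0,"dy":0,"dz":0,"rx":0,"ry":0,"rz":0}
    - {"dx":0,"dy":0,"dz":0,"rx":0,"ry":0,"rz":0}
    - {"dx":0,"dy":0,"dz":0,"rx":0,"ry":0,"rz":0}
  claw: 0
  newtons: 60

```text
t: 7.7
tcp_pos: [0.4786, -0.3221, 0.0717]
tool_rot: [0.992, -0.126, 0.0, -0.0]
force: [1.4, 4.6, 6.0]
finger_gap: 0.175
gripper_force: 59.4
```

Call:
move_arm:
  targets:
    - {"dx":0,"dy":0,"dz":0.2,"rx":0,"ry":0,"rz":0}
    - {"dx":0,"dy":0,"dz":0.2,"rx":0,"ry":0,"rz":0}
    - {"dx":0,"dy":0,"dz":0.18,"rx":0,"ry":0,"rz":0}
    - {"dx":0,"dy":0,"dz":0,"rx":0,"ry":0,"rz":0}
    - {"dx":0,"dy":0,"dz":0,"rx":0,"ry":0,"rz":0}
    - {"dx":0,"dy":0,"dz":0,"rx":0,"ry":0,"rz":0.2}
    - {"dx":0,"dy":0,"dz":0,"rx":0,"ry":0,"rz":0.2}
    - {"dx":0,"dy":0,"dz":0,"rx":0,"ry":0,"rz":0.2}
    - {"dx":0,"dy":0,"dz":0,"rx":0,"ry":0,"rz":0.2}
    - {"dx":0,"dy":0,"dz":0,"rx":0,"ry":0,"rz":0.2}

```text
t: 8.95
tcp_pos: [0.4786, -0.3233, 0.0843]
tool_rot: [0.991, 0.137, 0.0, 0.0]
force: [3.0, 0.5, -9.2]
finger_gap: 0.181
gripper_force: 58.6
```

Call:
move_arm:
  targets:
    - {"dx":0,"dy":0,"dz":0,"rx":0,"ry":0,"rz":0.2}
    - {"dx":0,"dy":0,"dz":0,"rx":0,"ry":0,"rz":0.2}
    - {"dx":0,"dy":0,"dz":0,"rx":0,"ry":0,"rz":0.2}
    - {"dx":0,"dy":0,"dz":0,"rx":0,"ry":0,"rz":0.2}
    - {"dx":0,"dy":0,"dz":0,"rx":0,"ry":0,"rz":0.2}
    - {"dx":0,"dy":0,"dz":0,"rx":0,"ry":0,"rz":0.2}
    - {"dx":0,"dy":0,"dz":0,"rx":0,"ry":0,"rz":0.2}
    - {"dx":0,"dy":0,"dz":0,"rx":0,"ry":0,"rz":0.1}
    - {"dx":0,"dy":0,"dz":0,"rx":0,"ry":0,"rz":0}
    - {"dx":0,"dy":0,"dz":0,"rx":0,"ry":0,"rz":0}

```text
t: 10.2
tcp_pos: [0.4798, -0.3248, 0.0848]
tool_rot: [0.864, 0.504, 0.0, 0.002]
force: [5.1, -2.8, -8.4]
finger_gap: 0.177
gripper_force: 58.7
```

Run:
```python
from h import *
s=sensors.sense();print(s["tcp_pos"],s["tool_rot"],s["q"],s["ft_torque"],s["force"])
```

```text
[ 0.47978387 -0.32481681  0.08476313] [8.63876444e-01 5.03698797e-01 4.21506571e-04 2.19874643e-03] [-7.87744169e-01  6.68865187e-01  1.66921814e+00 -4.10608908e-04
  7.99041481e-01 -2.72415207e-01] [-0.1642922  -0.73081971  0.03169217] [ 5.05156588 -2.79145354 -8.36755291]
```

Call:
move_arm:
  targets:
    - {"dx":0,"dy":0,"dz":-0.15,"rx":0,"ry":0,"rz":0}
    - {"dx":0,"dy":0,"dz":-0.15,"rx":0,"ry":0,"rz":0}
    - {"dx":0,"dy":0,"dz":-0.15,"rx":0,"ry":0,"rz":0}
    - {"dx":0,"dy":0,"dz":-0.1,"rx":0,"ry":0,"rz":0}
    - {"dx":0,"dy":0,"dz":0,"rx":0,"ry":0,"rz":0}
    - {"dx":0,"dy":0,"dz":0,"rx":0,"ry":0,"rz":0}
    - {"dx":0,"dy":0,"dz":0,"rx":0,"ry":0,"rz":0}
    - {"dx":0,"dy":0,"dz":0,"rx":0,"ry":0,"rz":0}
    - {"dx":0,"dy":0,"dz":0,"rx":0,"ry":0,"rz":0}
    - {"dx":0,"dy":0,"dz":0,"rx":0,"ry":0,"rz":0}

```text
t: 11.45
tcp_pos: [0.4798, -0.3248, 0.0719]
tool_rot: [0.864, 0.504, 0.0, 0.002]
force: [4.7, -2.9, -5.7]
finger_gap: 0.177
gripper_force: 59.1
```

Call:
move_arm:
  targets:
    - {"dx":0,"dy":0,"dz":0,"rx":0,"ry":0,"rz":0}
    - {"dx":0,"dy":0,"dz":0,"rx":0,"ry":0,"rz":0}
    - {"dx":0,"dy":0,"dz":0,"rx":0,"ry":0,"rz":0}
    - {"dx":0,"dy":0,"dz":0,"rx":0,"ry":0,"rz":0}
    - {"dx":0,"dy":0,"dz":0,"rx":0,"ry":0,"rz":0}
    - {"dx":0,"dy":0,"dz":0.6,"rx":0,"ry":0,"rz":0}
    - {"dx":0,"dy":0,"dz":1,"rx":0,"ry":0,"rz":0}
    - {"dx":0,"dy":0,"dz":1,"rx":0,"ry":0,"rz":0}
    - {"dx":0,"dy":0,"dz":1,"rx":0,"ry":0,"rz":0}
    - {"dx":0,"dy":0,"dz":1,"rx":0,"ry":0,"rz":0}
  claw: 100

```text
t: 12.7
tcp_pos: [0.4784, -0.3228, 0.189]
tool_rot: [0.864, 0.504, 0.0, 0.001]
force: [0.6, -0.8, -0.1]
finger_gap: 0.998
gripper_force: 0.0
```

Run:
```python
from h import *
m,i=snap("wrist","w3.png")
```

```text
(no output)
```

View pics/w3.png

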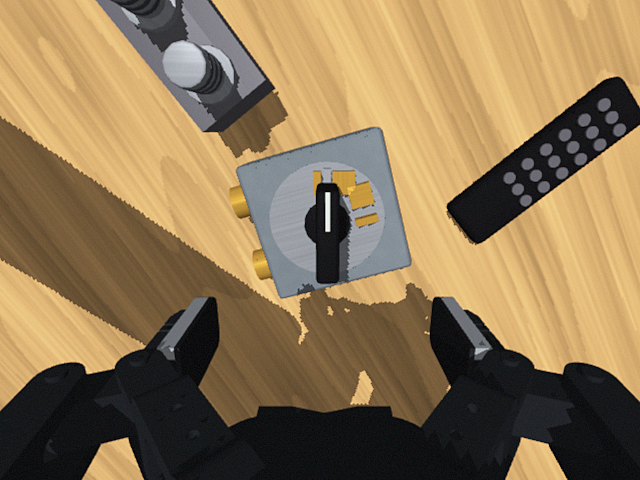

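Handle's white line points up in view, and the key sits in the gap at (326,172): the selector is in the ISOLATE notch. On to the rack.

Call:
move_arm:
  targets:
    - {"dx":0,"dy":0,"dz":1,"rx":0,"ry":0,"rz":-0.336}
    - {"dx":0,"dy":0.2,"dz":0.7,"rx":0,"ry":0,"rz":-0.336}
    - {"dx":-0.2,"dy":0.8,"dz":0,"rx":0,"ry":0,"rz":-0.336}
    - {"dx":-0.2,"dy":1,"dz":0,"rx":0,"ry":0,"rz":-0.336}
    - {"dx":-0.2,"dy":1,"dz":0,"rx":0,"ry":0,"rz":-0.336}
    - {"dx":-0.2,"dy":1,"dz":0,"rx":0,"ry":0,"rz":-0.336}
    - {"dx":0,"dy":0.8,"dz":0,"rx":0,"ry":0,"rz":0}
    - {"dx":0,"dy":0.6,"dz":0,"rx":0,"ry":0,"rz":0}
    - {"dx":0,"dy":0,"dz":0,"rx":0,"ry":0,"rz":0}
    - {"dx":0,"dy":0,"dz":0,"rx":0,"ry":0,"rz":0}
  claw: 50

```text
t: 14.0
tcp_pos: [0.4589, -0.1884, 0.2297]
tool_rot: [1.0, 0.001, 0.0, 0.0]
force: [0.1, -0.4, -0.2]
finger_gap: 0.501
gripper_force: 0.0
```

Run:
```python
from h import *
m,i=snap("wrist","w4.png");np.savez("w4.npz",**m);s=sensors.sense();print(s["t"],s["tcp_pos"],s["tool_rot"],s["q"])
```

```text
14.05 [ 0.45878037 -0.18852868  0.22959752] [9.99999850e-01 3.52690895e-04 2.55933975e-04 3.32875734e-04] [-6.15443578e-01  3.56952216e-01  1.75235610e+00 -2.88793794e-04
  1.03148196e+00  9.54795577e-01]
```

View pics/w4.png

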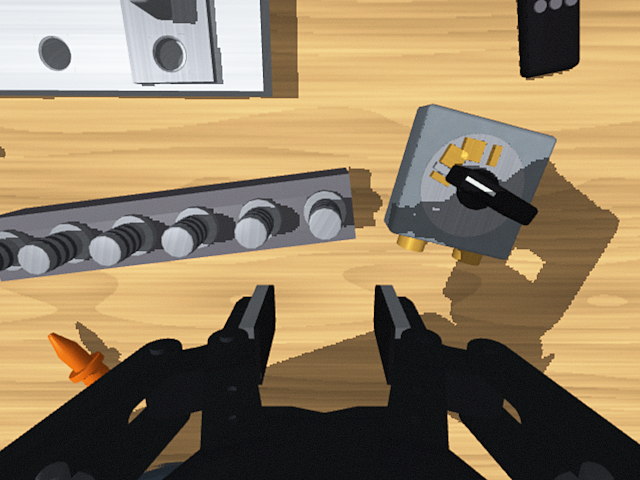

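Run:
```python
from h import *
m=dict(np.load("w4.npz"))
for u,v,z in[(325,223,.105),(252,234,.105),(177,241,.105),(109,249,.105),(54,53,.055),(169,54,.065),(272,96,.055)]: print(u,v,np.round(1000*ray(m,u,v,z),1))
```

```text
325 223 [ 461.4 -189.3  105. ]
252 234 [ 452.6 -132.9  105. ]
177 241 [446.8 -74.2 105. ]
109 249 [440.2 -20.3 105. ]
54 53 [588.4  27.2  55. ]
169 54 [586.  -68.4  65. ]
272 96 [ 556.5 -145.6   55. ]
```

Call:
move_arm:
  targets:
    - {"dx":0.06,"dy":-0.02,"dz":-1,"rx":0,"ry":0,"rz":0}
    - {"dx":0,"dy":0,"dz":-1,"rx":0,"ry":0,"rz":0}
    - {"dx":0,"dy":0,"dz":-1,"rx":0,"ry":0,"rz":0}
    - {"dx":0,"dy":0,"dz":-1,"rx":0,"ry":0,"rz":0}
    - {"dx":0,"dy":0,"dz":-1,"rx":0,"ry":0,"rz":0}
    - {"dx":0,"dy":0,"dz":-0.8,"rx":0,"ry":0,"rz":0}
    - {"dx":0,"dy":0,"dz":-0.4,"rx":0,"ry":0,"rz":0}
    - {"dx":0,"dy":0,"dz":-0.28,"rx":0,"ry":0,"rz":0}
    - {"dx":0,"dy":0,"dz":0,"rx":0,"ry":0,"rz":0}
    - {"dx":0,"dy":0,"dz":0,"rx":0,"ry":0,"rz":0}
  claw: 50

```text
t: 15.3
tcp_pos: [0.4602, -0.1886, 0.0681]
tool_rot: [1.0, 0.0, 0.0, 0.0]
force: [-0.2, -0.3, 0.8]
finger_gap: 0.5
gripper_force: 0.0
```

Call:
move_arm:
  targets:
    - {"dx":0,"dy":0,"dz":0,"rx":0,"ry":0,"rz":0}
    - {"dx":0,"dy":0,"dz":0,"rx":0,"ry":0,"rz":0}
    - {"dx":0,"dy":0,"dz":0,"rx":0,"ry":0,"rz":0}
    - {"dx":0,"dy":0,"dz":0,"rx":0,"ry":0,"rz":0}
    - {"dx":0,"dy":0,"dz":0,"rx":0,"ry":0,"rz":0}
    - {"dx":0,"dy":0,"dz":0.4,"rx":0,"ry":0,"rz":0}
    - {"dx":0,"dy":0,"dz":0.8,"rx":0,"ry":0,"rz":0}
    - {"dx":0,"dy":0,"dz":1,"rx":0,"ry":0,"rz":0}
    - {"dx":0,"dy":0,"dz":1,"rx":0,"ry":0,"rz":0}
    - {"dx":0,"dy":0,"dz":0.8,"rx":0,"ry":0,"rz":0}
  claw: 0
  newtons: 80

```text
t: 16.55
tcp_pos: [0.4596, -0.188, 0.1686]
tool_rot: [1.0, 0.0, -0.0, -0.0]
force: [-0.3, 0.1, -2.6]
finger_gap: 0.286
gripper_force: 78.5
```

Call:
move_arm:
  targets:
    - {"dx":0.4,"dy":0.25,"dz":0.6,"rx":0,"ry":0,"rz":0}
    - {"dx":0.8,"dy":0.5,"dz":0.4,"rx":0,"ry":0,"rz":0}
    - {"dx":1,"dy":0.61,"dz":0,"rx":0,"ry":0,"rz":0}
    - {"dx":1,"dy":0.61,"dz":0,"rx":0,"ry":0,"rz":0}
    - {"dx":1,"dy":0.61,"dz":0,"rx":0,"ry":0,"rz":0}
    - {"dx":1,"dy":0.61,"dz":0,"rx":0,"ry":0,"rz":0}
    - {"dx":1,"dy":0.61,"dz":0,"rx":0,"ry":0,"rz":0}
    - {"dx":0.9,"dy":0.55,"dz":0,"rx":0,"ry":0,"rz":0}
    - {"dx":0.6,"dy":0.37,"dz":0,"rx":0,"ry":0,"rz":0}
    - {"dx":0.44,"dy":0.26,"dz":0,"rx":0,"ry":0,"rz":0}

```text
t: 17.8
tcp_pos: [0.6632, -0.063, 0.1921]
tool_rot: [1.0, 0.001, -0.001, -0.0]
force: [-0.3, -1.1, -2.0]
finger_gap: 0.282
gripper_force: 78.6
```

Call:
move_arm:
  targets:
    - {"dx":0,"dy":0,"dz":0,"rx":0,"ry":0,"rz":0}
    - {"dx":0,"dy":0,"dz":-0.4,"rx":0,"ry":0,"rz":0}
    - {"dx":0,"dy":0,"dz":-0.7,"rx":0,"ry":0,"rz":0}
    - {"dx":0,"dy":0,"dz":-0.5,"rx":0,"ry":0,"rz":0}
    - {"dx":0,"dy":0,"dz":-0.3,"rx":0,"ry":0,"rz":0}
    - {"dx":0,"dy":0,"dz":-0.1,"rx":0,"ry":0,"rz":0}
    - {"dx":0,"dy":0,"dz":0,"rx":0,"ry":0,"rz":0}
    - {"dx":0,"dy":0,"dz":0,"rx":0,"ry":0,"rz":0}
    - {"dx":0,"dy":0,"dz":0,"rx":0,"ry":0,"rz":0}
    - {"dx":0,"dy":0,"dz":0,"rx":0,"ry":0,"rz":0}

```text
t: 19.05
tcp_pos: [0.6635, -0.0638, 0.1429]
tool_rot: [1.0, 0.0, 0.0, 0.0]
force: [0.2, 0.8, -2.9]
finger_gap: 0.285
gripper_force: 78.6
```

Run:
```python
from h import *
m,i=snap("wrist","w5.png");np.savez("w5.npz",**m);s=sensors.sense();print(s["t"],s["tcp_pos"],s["tool_rot"],s["q"])
p=s["tcp_pos"];print(proj(m,(p[0],p[1],p[2]-.063)),proj(m,(.6635,-.0638,.055)))
```

```text
19.1 [ 0.66345572 -0.06373835  0.14281373] [9.99999942e-01 2.60870327e-04 2.15417634e-04 4.33890589e-05] [-2.63107770e-01  6.82767305e-01  1.39829107e+00  3.25256031e-05
  1.06009571e+00  1.30715092e+00]
(np.float64(323.85275915064943), np.float64(252.599639934051)) (np.float64(323.96094852618154), np.float64(240.36711768865652))
```

View pics/w5.png

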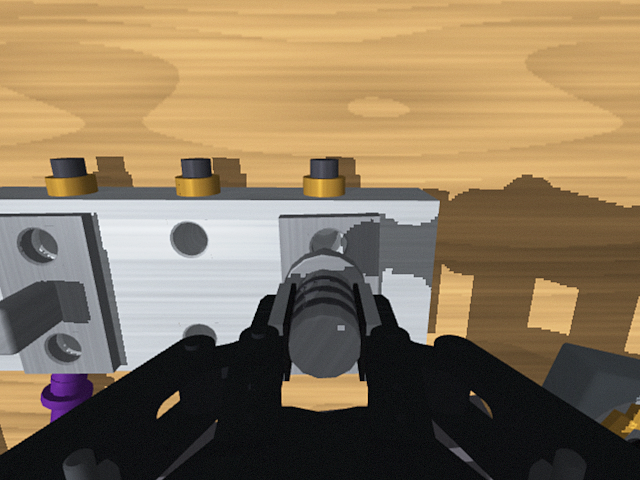

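The view shows mid hole0 at (189,239), left plate hole0 at (38,245) and right plate hole0 at (326,240), half hidden by the pin. Checking those.

Run:
```python
from h import *
m=dict(np.load("w5.npz"))
for u,v,z in[(189,239,.055),(38,245,.065),(64,347,.065),(439,200,.055),(326,240,.065)]: print(u,v,np.round(1000*ray(m,u,v,z),1))
```

```text
189 239 [664.4  26.6  55. ]
38 245 [663.4 120.4  65. ]
64 347 [588.  119.1  65. ]
439 200 [ 691.  -138.5   55. ]
326 240 [666.9 -65.1  65. ]
```

Call:
move_arm:
  targets:
    - {"dx":0.02,"dy":0.01,"dz":-0.4,"rx":0,"ry":0,"rz":0}
    - {"dx":0,"dy":0,"dz":-0.4,"rx":0,"ry":0,"rz":0}
    - {"dx":0,"dy":0,"dz":-0.3,"rx":0,"ry":0,"rz":0}
    - {"dx":0,"dy":0,"dz":-0.3,"rx":0,"ry":0,"rz":0}
    - {"dx":0,"dy":0,"dz":-0.2,"rx":0,"ry":0,"rz":0}
    - {"dx":0,"dy":0,"dz":-0.2,"rx":0,"ry":0,"rz":0}
    - {"dx":0,"dy":0,"dz":0,"rx":0,"ry":0,"rz":0}
    - {"dx":0,"dy":0,"dz":0,"rx":0,"ry":0,"rz":0}
    - {"dx":0,"dy":0,"dz":0,"rx":0,"ry":0,"rz":0}
    - {"dx":0,"dy":0,"dz":0,"rx":0,"ry":0,"rz":0}

```text
t: 20.35
tcp_pos: [0.6638, -0.0633, 0.0976]
tool_rot: [1.0, 0.0, -0.0, -0.0]
force: [-0.7, 0.4, -3.2]
finger_gap: 0.288
gripper_force: 78.6
```

No resistance; carry on to home.

Call:
move_arm:
  targets:
    - {"dx":0,"dy":0,"dz":-0.2,"rx":0,"ry":0,"rz":0}
    - {"dx":0,"dy":0,"dz":-0.2,"rx":0,"ry":0,"rz":0}
    - {"dx":0,"dy":0,"dz":-0.2,"rx":0,"ry":0,"rz":0}
    - {"dx":0,"dy":0,"dz":-0.1,"rx":0,"ry":0,"rz":0}
    - {"dx":0,"dy":0,"dz":-0.1,"rx":0,"ry":0,"rz":0}
    - {"dx":0,"dy":0,"dz":-0.05,"rx":0,"ry":0,"rz":0}
    - {"dx":0,"dy":0,"dz":0,"rx":0,"ry":0,"rz":0}
    - {"dx":0,"dy":0,"dz":0,"rx":0,"ry":0,"rz":0}
    - {"dx":0,"dy":0,"dz":0,"rx":0,"ry":0,"rz":0}
    - {"dx":0,"dy":0,"dz":0,"rx":0,"ry":0,"rz":0}

```text
t: 21.6
tcp_pos: [0.664, -0.0635, 0.0784]
tool_rot: [1.0, 0.0, 0.0, 0.0]
force: [-3.5, 0.2, 7.5]
finger_gap: 0.29
gripper_force: 80.0
```

Call:
move_arm:
  targets:
    - {"dx":0,"dy":0,"dz":0,"rx":0,"ry":0,"rz":0}
    - {"dx":0,"dy":0,"dz":0,"rx":0,"ry":0,"rz":0}
    - {"dx":0,"dy":0,"dz":0,"rx":0,"ry":0,"rz":0}
    - {"dx":0,"dy":0,"dz":0.4,"rx":0,"ry":0,"rz":0}
    - {"dx":0,"dy":0,"dz":0.8,"rx":0,"ry":0,"rz":0}
    - {"dx":0,"dy":0,"dz":1,"rx":0,"ry":0,"rz":0}
    - {"dx":0,"dy":0,"dz":1,"rx":0,"ry":0,"rz":0}
    - {"dx":-0.4,"dy":-0.1,"dz":1,"rx":0,"ry":0,"rz":0}
    - {"dx":-1,"dy":-0.3,"dz":0.4,"rx":0,"ry":0,"rz":0}
    - {"dx":-1,"dy":-0.3,"dz":0,"rx":0,"ry":0,"rz":0}
  claw: 50

```text
t: 22.85
tcp_pos: [0.6046, -0.0815, 0.1944]
tool_rot: [1.0, 0.0, 0.003, 0.001]
force: [0.1, 0.2, -0.2]
finger_gap: 0.498
gripper_force: 0.0
```

Call:
move_arm:
  targets:
    - {"dx":-1,"dy":-0.35,"dz":0,"rx":0,"ry":0,"rz":0}
    - {"dx":-1,"dy":-0.35,"dz":0,"rx":0,"ry":0,"rz":0}
    - {"dx":-1,"dy":-0.35,"dz":0,"rx":0,"ry":0,"rz":0}
    - {"dx":-1,"dy":-0.35,"dz":0,"rx":0,"ry":0,"rz":0}
    - {"dx":-1,"dy":-0.35,"dz":0,"rx":0,"ry":0,"rz":0}
    - {"dx":-0.7,"dy":-0.2,"dz":0,"rx":0,"ry":0,"rz":0}
    - {"dx":-0.4,"dy":-0.1,"dz":0,"rx":0,"ry":0,"rz":0}
    - {"dx":0,"dy":0,"dz":0,"rx":0,"ry":0,"rz":0}
    - {"dx":0,"dy":0,"dz":0,"rx":0,"ry":0,"rz":0}
    - {"dx":0,"dy":0,"dz":0,"rx":0,"ry":0,"rz":0}

```text
t: 24.1
tcp_pos: [0.4521, -0.1323, 0.1913]
tool_rot: [1.0, 0.001, 0.0, 0.0]
force: [0.1, -0.0, 0.7]
finger_gap: 0.501
gripper_force: 0.0
```

Run:
```python
from h import *
m,i=snap("wrist","w6.png");np.savez("w6.npz",**m);s=sensors.sense();print(s["t"],s["tcp_pos"])
snap("top","top6.png")
```

```text
24.15 [ 0.45192114 -0.1322152   0.19122896]
```

View pics/w6.png

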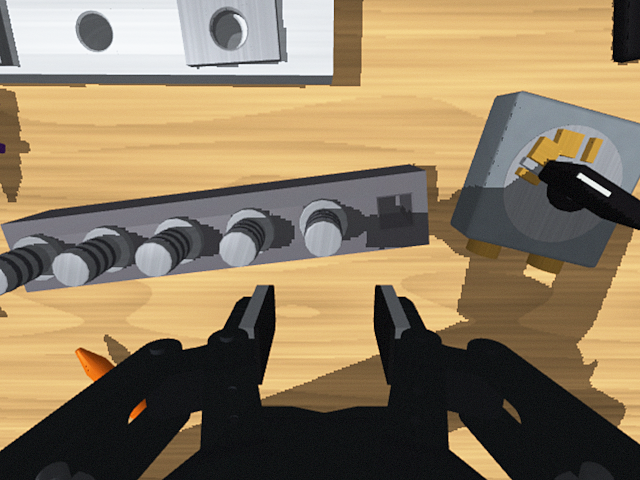

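Pin 4's head is at (323,236), on the tool's centre line; the right plate's hole1 is at (229,28), with the manifold hole visible inside it. Grasping pin 4.

Call:
move_arm:
  targets:
    - {"dx":0.02,"dy":0,"dz":-1,"rx":0,"ry":0,"rz":0}
    - {"dx":0,"dy":0,"dz":-1,"rx":0,"ry":0,"rz":0}
    - {"dx":0,"dy":0,"dz":-1,"rx":0,"ry":0,"rz":0}
    - {"dx":0,"dy":0,"dz":-0.8,"rx":0,"ry":0,"rz":0}
    - {"dx":0,"dy":0,"dz":-0.6,"rx":0,"ry":0,"rz":0}
    - {"dx":0,"dy":0,"dz":-0.3,"rx":0,"ry":0,"rz":0}
    - {"dx":0,"dy":0,"dz":-0.22,"rx":0,"ry":0,"rz":0}
    - {"dx":0,"dy":0,"dz":0,"rx":0,"ry":0,"rz":0}
    - {"dx":0,"dy":0,"dz":0,"rx":0,"ry":0,"rz":0}
    - {"dx":0,"dy":0,"dz":0,"rx":0,"ry":0,"rz":0}
  claw: 50

```text
t: 25.45
tcp_pos: [0.4521, -0.1324, 0.0688]
tool_rot: [1.0, 0.0, 0.0, 0.0]
force: [0.2, 0.3, -0.3]
finger_gap: 0.502
gripper_force: 0.0
```

Call:
move_arm:
  targets:
    - {"dx":0,"dy":0,"dz":0,"rx":0,"ry":0,"rz":0}
    - {"dx":0,"dy":0,"dz":0,"rx":0,"ry":0,"rz":0}
    - {"dx":0,"dy":0,"dz":0,"rx":0,"ry":0,"rz":0}
    - {"dx":0,"dy":0,"dz":0,"rx":0,"ry":0,"rz":0}
    - {"dx":0,"dy":0,"dz":0.4,"rx":0,"ry":0,"rz":0}
    - {"dx":0,"dy":0,"dz":0.8,"rx":0,"ry":0,"rz":0}
    - {"dx":0,"dy":0,"dz":1,"rx":0,"ry":0,"rz":0}
    - {"dx":0,"dy":0,"dz":1,"rx":0,"ry":0,"rz":0}
    - {"dx":0,"dy":0,"dz":1,"rx":0,"ry":0,"rz":0}
    - {"dx":0,"dy":0,"dz":0.4,"rx":0,"ry":0,"rz":0}
  claw: 0
  newtons: 80

```text
t: 26.7
tcp_pos: [0.4522, -0.1324, 0.1846]
tool_rot: [1.0, 0.0, 0.001, 0.001]
force: [-0.2, 0.3, -1.9]
finger_gap: 0.284
gripper_force: 78.5
```

Run:
```python
from h import *
m=dict(np.load("w6.npz"))
for u,v,z in[(229,28,.065),(96,31,.055),(323,236,.105)]: print(u,v,np.round(1000*ray(m,u,v,z),1))
t=cv2.imread("pics/top6.png")[155:305,235:500]
cv2.imwrite("pics/c6.png",cv2.resize(t,None,fx=3,fy=3,interpolation=cv2.INTER_CUBIC))
```

```text
229 28 [588. -69.  65.]
96 31 [588.4  25.5  55. ]
323 236 [ 455.6 -131.6  105. ]
```

View pics/c6.png

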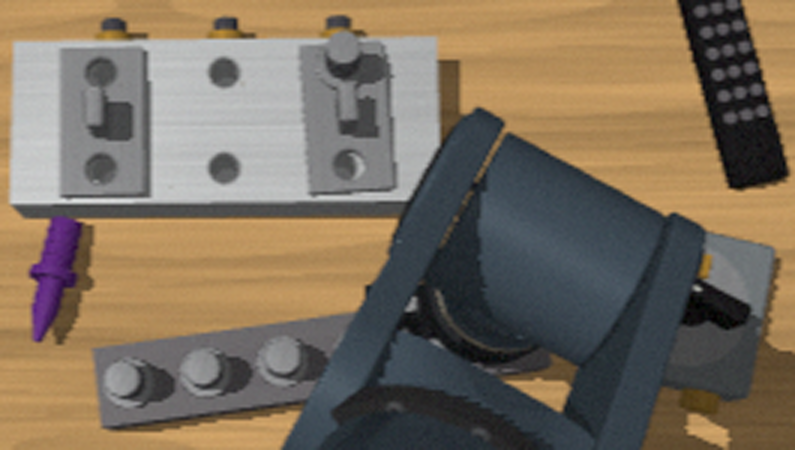

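A purple look-alike has fallen near the manifold (not part of the job). The right plate is slightly yawed with its pin in hole0. Next, hole1 at (0.588, −0.0635).

Call:
move_arm:
  targets:
    - {"dx":0.4,"dy":0.2,"dz":0,"rx":0,"ry":0,"rz":0}
    - {"dx":0.8,"dy":0.4,"dz":0,"rx":0,"ry":0,"rz":0}
    - {"dx":1,"dy":0.5,"dz":0,"rx":0,"ry":0,"rz":0}
    - {"dx":1,"dy":0.5,"dz":0,"rx":0,"ry":0,"rz":0}
    - {"dx":1,"dy":0.5,"dz":0,"rx":0,"ry":0,"rz":0}
    - {"dx":0.7,"dy":0.4,"dz":0,"rx":0,"ry":0,"rz":0}
    - {"dx":0.4,"dy":0.2,"dz":0,"rx":0,"ry":0,"rz":0}
    - {"dx":0.13,"dy":0.06,"dz":0,"rx":0,"ry":0,"rz":0}
    - {"dx":0,"dy":0,"dz":-0.4,"rx":0,"ry":0,"rz":0}
    - {"dx":0,"dy":0,"dz":-0.8,"rx":0,"ry":0,"rz":0}

```text
t: 27.95
tcp_pos: [0.5874, -0.0638, 0.1531]
tool_rot: [1.0, -0.0, 0.0, 0.0]
force: [0.6, 0.1, -3.1]
finger_gap: 0.285
gripper_force: 78.6
```

Call:
move_arm:
  targets:
    - {"dx":0,"dy":0,"dz":-0.5,"rx":0,"ry":0,"rz":0}
    - {"dx":0,"dy":0,"dz":-0.4,"rx":0,"ry":0,"rz":0}
    - {"dx":0,"dy":0,"dz":-0.4,"rx":0,"ry":0,"rz":0}
    - {"dx":0,"dy":0,"dz":-0.3,"rx":0,"ry":0,"rz":0}
    - {"dx":0,"dy":0,"dz":-0.3,"rx":0,"ry":0,"rz":0}
    - {"dx":0,"dy":0,"dz":-0.2,"rx":0,"ry":0,"rz":0}
    - {"dx":0,"dy":0,"dz":-0.1,"rx":0,"ry":0,"rz":0}
    - {"dx":0,"dy":0,"dz":0,"rx":0,"ry":0,"rz":0}
    - {"dx":0,"dy":0,"dz":0,"rx":0,"ry":0,"rz":0}
    - {"dx":0,"dy":0,"dz":0,"rx":0,"ry":0,"rz":0}

```text
t: 29.2
tcp_pos: [0.5875, -0.0629, 0.0983]
tool_rot: [1.0, 0.0, -0.0, -0.0]
force: [-0.5, -0.7, -2.7]
finger_gap: 0.283
gripper_force: 78.6
```

Call:
move_arm:
  targets:
    - {"dx":0,"dy":0,"dz":-0.2,"rx":0,"ry":0,"rz":0}
    - {"dx":0,"dy":0,"dz":-0.2,"rx":0,"ry":0,"rz":0}
    - {"dx":0,"dy":0,"dz":-0.2,"rx":0,"ry":0,"rz":0}
    - {"dx":0,"dy":0,"dz":-0.1,"rx":0,"ry":0,"rz":0}
    - {"dx":0,"dy":0,"dz":-0.1,"rx":0,"ry":0,"rz":0}
    - {"dx":0,"dy":0,"dz":-0.08,"rx":0,"ry":0,"rz":0}
    - {"dx":0,"dy":0,"dz":0,"rx":0,"ry":0,"rz":0}
    - {"dx":0,"dy":0,"dz":0,"rx":0,"ry":0,"rz":0}
    - {"dx":0,"dy":0,"dz":0,"rx":0,"ry":0,"rz":0}
    - {"dx":0,"dy":0,"dz":0,"rx":0,"ry":0,"rz":0}

```text
t: 30.45
tcp_pos: [0.5877, -0.0632, 0.0789]
tool_rot: [1.0, 0.0, 0.0, 0.0]
force: [-4.5, 0.7, 12.9]
finger_gap: 0.286
gripper_force: 80.4
```

Call:
move_arm:
  targets:
    - {"dx":0,"dy":0,"dz":0,"rx":0,"ry":0,"rz":0}
    - {"dx":0,"dy":0,"dz":0,"rx":0,"ry":0,"rz":0}
    - {"dx":0,"dy":0,"dz":0,"rx":0,"ry":0,"rz":0}
    - {"dx":0,"dy":0,"dz":0.4,"rx":0,"ry":0,"rz":0}
    - {"dx":0,"dy":0,"dz":0.8,"rx":0,"ry":0,"rz":0}
    - {"dx":0,"dy":0,"dz":1,"rx":0,"ry":0,"rz":0}
    - {"dx":0,"dy":0,"dz":1,"rx":0,"ry":0,"rz":0}
    - {"dx":-0.4,"dy":0.4,"dz":1,"rx":0,"ry":0,"rz":0}
    - {"dx":-0.9,"dy":0.9,"dz":0.4,"rx":0,"ry":0,"rz":0}
    - {"dx":-0.9,"dy":0.9,"dz":0,"rx":0,"ry":0,"rz":0}
  claw: 50

```text
t: 31.7
tcp_pos: [0.5329, -0.008, 0.193]
tool_rot: [1.0, -0.0, 0.002, 0.0]
force: [-0.1, -0.2, -0.8]
finger_gap: 0.498
gripper_force: 0.0
```

Call:
move_arm:
  targets:
    - {"dx":-0.9,"dy":0.9,"dz":0,"rx":0,"ry":0,"rz":0}
    - {"dx":-0.9,"dy":0.9,"dz":0,"rx":0,"ry":0,"rz":0}
    - {"dx":-0.9,"dy":0.9,"dz":0,"rx":0,"ry":0,"rz":0}
    - {"dx":-0.9,"dy":0.8,"dz":0,"rx":0,"ry":0,"rz":0}
    - {"dx":-0.5,"dy":0.5,"dz":0,"rx":0,"ry":0,"rz":0}
    - {"dx":-0.26,"dy":0.25,"dz":0,"rx":0,"ry":0,"rz":0}
    - {"dx":0,"dy":0,"dz":0,"rx":0,"ry":0,"rz":0}
    - {"dx":0,"dy":0,"dz":0,"rx":0,"ry":0,"rz":0}
    - {"dx":0,"dy":0,"dz":0,"rx":0,"ry":0,"rz":0}
    - {"dx":0,"dy":0,"dz":0,"rx":0,"ry":0,"rz":0}

```text
t: 32.95
tcp_pos: [0.424, 0.0977, 0.1912]
tool_rot: [1.0, -0.0, 0.0, 0.0]
force: [0.0, 0.2, -0.1]
finger_gap: 0.498
gripper_force: 0.0
```

Run:
```python
from h import *
m,i=snap("wrist","w7.png");np.savez("w7.npz",**m);s=sensors.sense();print(s["t"],s["tcp_pos"])
_,t=snap("top","top7.png");t=t[155:305,235:500,::-1]
cv2.imwrite("pics/c7.png",np.vstack([cv2.resize(t,None,fx=2.2,fy=2.2,interpolation=cv2.INTER_CUBIC),cv2.resize(i[100:,:,::-1],(583,265))]))
```

```text
33.0 [0.42387517 0.09772193 0.19122857]
```

View pics/c7.png

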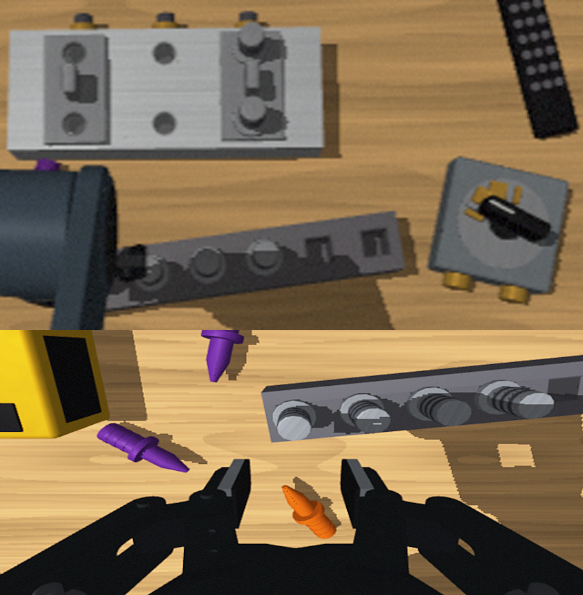

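Right plate is straight with two pins home; pin 0's head is centred under the tool (wrist px ≈324,239). Grasping it.

Call:
move_arm:
  targets:
    - {"dx":0.02,"dy":0,"dz":-1,"rx":0,"ry":0,"rz":0}
    - {"dx":0,"dy":0,"dz":-1,"rx":0,"ry":0,"rz":0}
    - {"dx":0,"dy":0,"dz":-1,"rx":0,"ry":0,"rz":0}
    - {"dx":0,"dy":0,"dz":-0.8,"rx":0,"ry":0,"rz":0}
    - {"dx":0,"dy":0,"dz":-0.6,"rx":0,"ry":0,"rz":0}
    - {"dx":0,"dy":0,"dz":-0.3,"rx":0,"ry":0,"rz":0}
    - {"dx":0,"dy":0,"dz":-0.22,"rx":0,"ry":0,"rz":0}
    - {"dx":0,"dy":0,"dz":0,"rx":0,"ry":0,"rz":0}
    - {"dx":0,"dy":0,"dz":0,"rx":0,"ry":0,"rz":0}
    - {"dx":0,"dy":0,"dz":0,"rx":0,"ry":0,"rz":0}
  claw: 50

```text
t: 34.3
tcp_pos: [0.4244, 0.098, 0.0687]
tool_rot: [1.0, 0.0, 0.0, 0.0]
force: [0.2, -1.0, -0.0]
finger_gap: 0.501
gripper_force: 0.0
```

Call:
move_arm:
  targets:
    - {"dx":0,"dy":0,"dz":0,"rx":0,"ry":0,"rz":0}
    - {"dx":0,"dy":0,"dz":0,"rx":0,"ry":0,"rz":0}
    - {"dx":0,"dy":0,"dz":0,"rx":0,"ry":0,"rz":0}
    - {"dx":0,"dy":0,"dz":0,"rx":0,"ry":0,"rz":0}
    - {"dx":0,"dy":0,"dz":0.4,"rx":0,"ry":0,"rz":0}
    - {"dx":0,"dy":0,"dz":0.8,"rx":0,"ry":0,"rz":0}
    - {"dx":0,"dy":0,"dz":1,"rx":0,"ry":0,"rz":0}
    - {"dx":0,"dy":0,"dz":1,"rx":0,"ry":0,"rz":0}
    - {"dx":0,"dy":0,"dz":1,"rx":0,"ry":0,"rz":0}
    - {"dx":0,"dy":0,"dz":0.8,"rx":0,"ry":0,"rz":0}
  claw: 0
  newtons: 80

```text
t: 35.55
tcp_pos: [0.4236, 0.098, 0.1945]
tool_rot: [1.0, 0.0, 0.0, -0.0]
force: [-0.3, 0.0, -3.0]
finger_gap: 0.283
gripper_force: 78.5
```

Call:
move_arm:
  targets:
    - {"dx":0.4,"dy":0.04,"dz":0,"rx":0,"ry":0,"rz":0}
    - {"dx":0.8,"dy":0.07,"dz":0,"rx":0,"ry":0,"rz":0}
    - {"dx":1,"dy":0.08,"dz":0,"rx":0,"ry":0,"rz":0}
    - {"dx":1,"dy":0.08,"dz":0,"rx":0,"ry":0,"rz":0}
    - {"dx":1,"dy":0.08,"dz":0,"rx":0,"ry":0,"rz":0}
    - {"dx":1,"dy":0.08,"dz":0,"rx":0,"ry":0,"rz":0}
    - {"dx":1,"dy":0.08,"dz":0,"rx":0,"ry":0,"rz":0}
    - {"dx":1,"dy":0.08,"dz":0,"rx":0,"ry":0,"rz":0}
    - {"dx":1,"dy":0.08,"dz":0,"rx":0,"ry":0,"rz":0}
    - {"dx":0.8,"dy":0.05,"dz":0,"rx":0,"ry":0,"rz":0}

```text
t: 36.8
tcp_pos: [0.6498, 0.116, 0.1911]
tool_rot: [1.0, 0.0, -0.001, -0.0]
force: [1.0, -0.1, -2.7]
finger_gap: 0.287
gripper_force: 78.5
```

Call:
move_arm:
  targets:
    - {"dx":0.4,"dy":0.02,"dz":0,"rx":0,"ry":0,"rz":0}
    - {"dx":0.2,"dy":0,"dz":0,"rx":0,"ry":0,"rz":0}
    - {"dx":0,"dy":0,"dz":0,"rx":0,"ry":0,"rz":0}
    - {"dx":0,"dy":0,"dz":-0.4,"rx":0,"ry":0,"rz":0}
    - {"dx":0,"dy":0,"dz":-0.7,"rx":0,"ry":0,"rz":0}
    - {"dx":0,"dy":0,"dz":-0.5,"rx":0,"ry":0,"rz":0}
    - {"dx":0,"dy":0,"dz":-0.3,"rx":0,"ry":0,"rz":0}
    - {"dx":0,"dy":0,"dz":-0.1,"rx":0,"ry":0,"rz":0}
    - {"dx":0,"dy":0,"dz":0,"rx":0,"ry":0,"rz":0}
    - {"dx":0,"dy":0,"dz":0,"rx":0,"ry":0,"rz":0}

```text
t: 38.05
tcp_pos: [0.6645, 0.1165, 0.1439]
tool_rot: [1.0, 0.0, 0.001, -0.0]
force: [0.2, -0.7, -2.4]
finger_gap: 0.284
gripper_force: 78.5
```

Run:
```python
from h import *
m,i=snap("wrist","w8.png");np.savez("w8.npz",**m);s=sensors.sense();print(s["t"],s["tcp_pos"])
```

```text
38.1 [0.66454011 0.11648326 0.14395035]
```

View pics/w8.png

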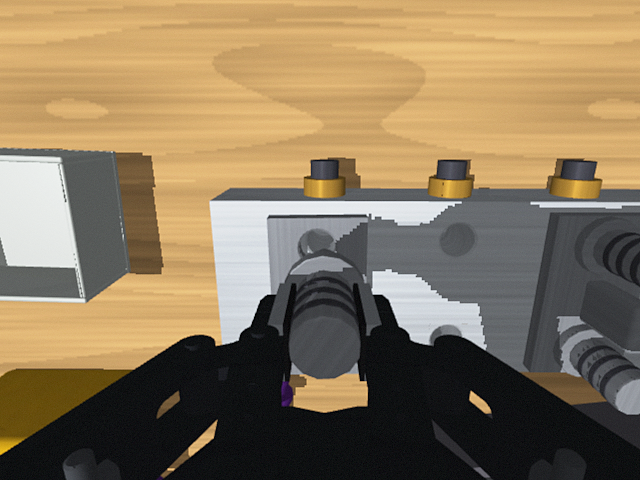

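The left plate's hole0 at (316,242) is about 4 mm to +y of the pin axis, within the taper's capture. Inserting.

Call:
move_arm:
  targets:
    - {"dx":0,"dy":0,"dz":-0.4,"rx":0,"ry":0,"rz":0}
    - {"dx":0,"dy":0,"dz":-0.4,"rx":0,"ry":0,"rz":0}
    - {"dx":0,"dy":0,"dz":-0.3,"rx":0,"ry":0,"rz":0}
    - {"dx":0,"dy":0,"dz":-0.3,"rx":0,"ry":0,"rz":0}
    - {"dx":0,"dy":0,"dz":-0.2,"rx":0,"ry":0,"rz":0}
    - {"dx":0,"dy":0,"dz":-0.2,"rx":0,"ry":0,"rz":0}
    - {"dx":0,"dy":0,"dz":0,"rx":0,"ry":0,"rz":0}
    - {"dx":0,"dy":0,"dz":0,"rx":0,"ry":0,"rz":0}
    - {"dx":0,"dy":0,"dz":0,"rx":0,"ry":0,"rz":0}
    - {"dx":0,"dy":0,"dz":0,"rx":0,"ry":0,"rz":0}

```text
t: 39.35
tcp_pos: [0.664, 0.1162, 0.0983]
tool_rot: [1.0, 0.0, -0.0, 0.0]
force: [-1.0, 0.4, -2.5]
finger_gap: 0.284
gripper_force: 78.6
```

Call:
move_arm:
  targets:
    - {"dx":0,"dy":0,"dz":-0.2,"rx":0,"ry":0,"rz":0}
    - {"dx":0,"dy":0,"dz":-0.2,"rx":0,"ry":0,"rz":0}
    - {"dx":0,"dy":0,"dz":-0.2,"rx":0,"ry":0,"rz":0}
    - {"dx":0,"dy":0,"dz":-0.1,"rx":0,"ry":0,"rz":0}
    - {"dx":0,"dy":0,"dz":-0.1,"rx":0,"ry":0,"rz":0}
    - {"dx":0,"dy":0,"dz":-0.08,"rx":0,"ry":0,"rz":0}
    - {"dx":0,"dy":0,"dz":0,"rx":0,"ry":0,"rz":0}
    - {"dx":0,"dy":0,"dz":0,"rx":0,"ry":0,"rz":0}
    - {"dx":0,"dy":0,"dz":0,"rx":0,"ry":0,"rz":0}
    - {"dx":0,"dy":0,"dz":0,"rx":0,"ry":0,"rz":0}

```text
t: 40.6
tcp_pos: [0.6642, 0.1164, 0.0789]
tool_rot: [1.0, 0.0, 0.0, 0.0]
force: [-3.5, 1.2, 9.3]
finger_gap: 0.286
gripper_force: 79.9
```

Call:
move_arm:
  targets:
    - {"dx":0,"dy":0,"dz":0,"rx":0,"ry":0,"rz":0}
    - {"dx":0,"dy":0,"dz":0,"rx":0,"ry":0,"rz":0}
    - {"dx":0,"dy":0,"dz":0,"rx":0,"ry":0,"rz":0}
    - {"dx":0,"dy":0,"dz":0.4,"rx":0,"ry":0,"rz":0}
    - {"dx":0,"dy":0,"dz":0.8,"rx":0,"ry":0,"rz":0}
    - {"dx":0,"dy":0,"dz":1,"rx":0,"ry":0,"rz":0}
    - {"dx":0,"dy":0,"dz":1,"rx":0,"ry":0,"rz":0}
    - {"dx":-0.4,"dy":-0.1,"dz":1,"rx":0,"ry":0,"rz":0}
    - {"dx":-1,"dy":-0.3,"dz":0.4,"rx":0,"ry":0,"rz":0}
    - {"dx":-1,"dy":-0.3,"dz":0,"rx":0,"ry":0,"rz":0}
  claw: 50

```text
t: 41.85
tcp_pos: [0.6049, 0.0989, 0.1944]
tool_rot: [1.0, 0.0, 0.003, 0.0]
force: [-0.3, 0.3, -0.6]
finger_gap: 0.497
gripper_force: 0.0
```

Call:
move_arm:
  targets:
    - {"dx":-1,"dy":-0.35,"dz":0,"rx":0,"ry":0,"rz":0}
    - {"dx":-1,"dy":-0.35,"dz":0,"rx":0,"ry":0,"rz":0}
    - {"dx":-1,"dy":-0.35,"dz":0,"rx":0,"ry":0,"rz":0}
    - {"dx":-1,"dy":-0.35,"dz":0,"rx":0,"ry":0,"rz":0}
    - {"dx":-1,"dy":-0.35,"dz":0,"rx":0,"ry":0,"rz":0}
    - {"dx":-1,"dy":-0.3,"dz":0,"rx":0,"ry":0,"rz":0}
    - {"dx":-0.6,"dy":-0.2,"dz":0,"rx":0,"ry":0,"rz":0}
    - {"dx":-0.32,"dy":-0.09,"dz":0,"rx":0,"ry":0,"rz":0}
    - {"dx":0,"dy":0,"dz":0,"rx":0,"ry":0,"rz":0}
    - {"dx":0,"dy":0,"dz":0,"rx":0,"ry":0,"rz":0}

```text
t: 43.1
tcp_pos: [0.4322, 0.0404, 0.1915]
tool_rot: [1.0, 0.0, 0.001, 0.0]
force: [-0.5, -0.3, 0.2]
finger_gap: 0.5
gripper_force: 0.0
```

Run:
```python
from h import *
m,i=snap("wrist","w9.png");np.savez("w9.npz",**m);s=sensors.sense();print(s["t"],s["tcp_pos"])
```

```text
43.15 [0.43211243 0.04046379 0.19137985]
```

View pics/w9.png

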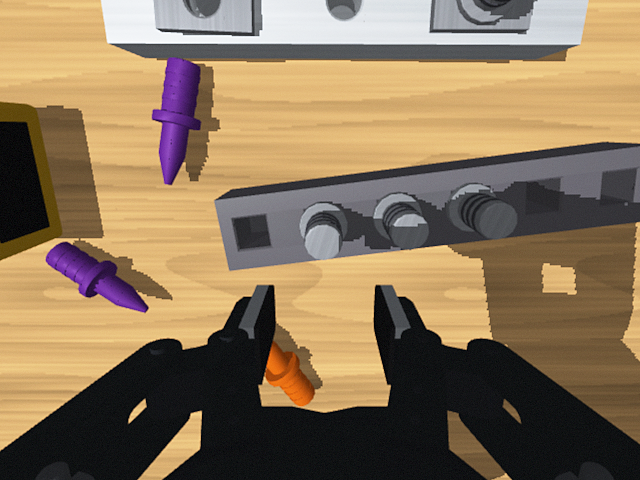

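Pin 1's head is at (323,239), centred again. Grasp and lift.

Call:
move_arm:
  targets:
    - {"dx":0,"dy":0,"dz":-1,"rx":0,"ry":0,"rz":0}
    - {"dx":0,"dy":0,"dz":-1,"rx":0,"ry":0,"rz":0}
    - {"dx":0,"dy":0,"dz":-1,"rx":0,"ry":0,"rz":0}
    - {"dx":0,"dy":0,"dz":-0.8,"rx":0,"ry":0,"rz":0}
    - {"dx":0,"dy":0,"dz":-0.6,"rx":0,"ry":0,"rz":0}
    - {"dx":0,"dy":0,"dz":-0.3,"rx":0,"ry":0,"rz":0}
    - {"dx":0,"dy":0,"dz":-0.22,"rx":0,"ry":0,"rz":0}
    - {"dx":0,"dy":0,"dz":0,"rx":0,"ry":0,"rz":0}
    - {"dx":0,"dy":0,"dz":0,"rx":0,"ry":0,"rz":0}
    - {"dx":0,"dy":0,"dz":0,"rx":0,"ry":0,"rz":0}
  claw: 50

```text
t: 44.4
tcp_pos: [0.4314, 0.0404, 0.0687]
tool_rot: [1.0, 0.0, 0.0, 0.0]
force: [-0.5, 0.4, 0.3]
finger_gap: 0.5
gripper_force: 0.0
```

Call:
move_arm:
  targets:
    - {"dx":0,"dy":0,"dz":0,"rx":0,"ry":0,"rz":0}
    - {"dx":0,"dy":0,"dz":0,"rx":0,"ry":0,"rz":0}
    - {"dx":0,"dy":0,"dz":0,"rx":0,"ry":0,"rz":0}
    - {"dx":0,"dy":0,"dz":0,"rx":0,"ry":0,"rz":0}
    - {"dx":0,"dy":0,"dz":0.4,"rx":0,"ry":0,"rz":0}
    - {"dx":0,"dy":0,"dz":0.8,"rx":0,"ry":0,"rz":0}
    - {"dx":0,"dy":0,"dz":1,"rx":0,"ry":0,"rz":0}
    - {"dx":0,"dy":0,"dz":1,"rx":0,"ry":0,"rz":0}
    - {"dx":0,"dy":0,"dz":1,"rx":0,"ry":0,"rz":0}
    - {"dx":0,"dy":0,"dz":0.8,"rx":0,"ry":0,"rz":0}
  claw: 0
  newtons: 80

```text
t: 45.65
tcp_pos: [0.4306, 0.0406, 0.1945]
tool_rot: [1.0, 0.0, 0.0, 0.0]
force: [-0.1, -0.6, -1.8]
finger_gap: 0.281
gripper_force: 78.5
```

Call:
move_arm:
  targets:
    - {"dx":0.4,"dy":0.2,"dz":0,"rx":0,"ry":0,"rz":0}
    - {"dx":0.8,"dy":0.4,"dz":0,"rx":0,"ry":0,"rz":0}
    - {"dx":1,"dy":0.5,"dz":0,"rx":0,"ry":0,"rz":0}
    - {"dx":1,"dy":0.5,"dz":0,"rx":0,"ry":0,"rz":0}
    - {"dx":1,"dy":0.5,"dz":0,"rx":0,"ry":0,"rz":0}
    - {"dx":1,"dy":0.5,"dz":0,"rx":0,"ry":0,"rz":0}
    - {"dx":0.6,"dy":0.3,"dz":0,"rx":0,"ry":0,"rz":0}
    - {"dx":0.3,"dy":0.1,"dz":0,"rx":0,"ry":0,"rz":0}
    - {"dx":0.16,"dy":0.04,"dz":-0.4,"rx":0,"ry":0,"rz":0}
    - {"dx":0,"dy":0,"dz":-0.6,"rx":0,"ry":0,"rz":0}

```text
t: 46.9
tcp_pos: [0.5873, 0.1163, 0.1673]
tool_rot: [1.0, 0.0, -0.0, 0.0]
force: [-0.0, -0.3, -1.4]
finger_gap: 0.287
gripper_force: 78.6
```

Run:
```python
from h import *
m=dict(np.load("w9.npz"))
for u,v,z in[(202,4,.065),(343,8,.055),(154,35,.065),(253,32,.065)]: print(u,v,np.round(1000*ray(m,u,v,z),1))
```

```text
202 4 [582.4 120.4  65. ]
343 8 [583.   27.5  55. ]
154 35 [564.2 154.3  65. ]
253 32 [566.1  87.9  65. ]
```

Call:
move_arm:
  targets:
    - {"dx":0,"dy":0,"dz":-0.6,"rx":0,"ry":0,"rz":0}
    - {"dx":0,"dy":0,"dz":-0.4,"rx":0,"ry":0,"rz":0}
    - {"dx":0,"dy":0,"dz":-0.4,"rx":0,"ry":0,"rz":0}
    - {"dx":0,"dy":0,"dz":-0.4,"rx":0,"ry":0,"rz":0}
    - {"dx":0,"dy":0,"dz":-0.4,"rx":0,"ry":0,"rz":0}
    - {"dx":0,"dy":0,"dz":-0.3,"rx":0,"ry":0,"rz":0}
    - {"dx":0,"dy":0,"dz":-0.2,"rx":0,"ry":0,"rz":0}
    - {"dx":0,"dy":0,"dz":-0.1,"rx":0,"ry":0,"rz":0}
    - {"dx":0,"dy":0,"dz":0,"rx":0,"ry":0,"rz":0}
    - {"dx":0,"dy":0,"dz":0,"rx":0,"ry":0,"rz":0}

```text
t: 48.15
tcp_pos: [0.5876, 0.1162, 0.0982]
tool_rot: [1.0, 0.0, -0.0, 0.0]
force: [-0.1, 1.7, -4.2]
finger_gap: 0.279
gripper_force: 78.7
```

Call:
move_arm:
  targets:
    - {"dx":0,"dy":0,"dz":-0.2,"rx":0,"ry":0,"rz":0}
    - {"dx":0,"dy":0,"dz":-0.2,"rx":0,"ry":0,"rz":0}
    - {"dx":0,"dy":0,"dz":-0.2,"rx":0,"ry":0,"rz":0}
    - {"dx":0,"dy":0,"dz":-0.1,"rx":0,"ry":0,"rz":0}
    - {"dx":0,"dy":0,"dz":-0.08,"rx":0,"ry":0,"rz":0}
    - {"dx":0,"dy":0,"dz":0,"rx":0,"ry":0,"rz":0}
    - {"dx":0,"dy":0,"dz":0,"rx":0,"ry":0,"rz":0}
    - {"dx":0,"dy":0,"dz":0,"rx":0,"ry":0,"rz":0}
    - {"dx":0,"dy":0,"dz":0,"rx":0,"ry":0,"rz":0}
    - {"dx":0,"dy":0,"dz":0,"rx":0,"ry":0,"rz":0}

```text
t: 49.4
tcp_pos: [0.5876, 0.1163, 0.0789]
tool_rot: [1.0, 0.0, 0.0, 0.0]
force: [-0.8, 0.0, -0.1]
finger_gap: 0.281
gripper_force: 79.0
```

Call:
move_arm:
  targets:
    - {"dx":0,"dy":0,"dz":-0.06,"rx":0,"ry":0,"rz":0}
    - {"dx":0,"dy":0,"dz":0,"rx":0,"ry":0,"rz":0}
    - {"dx":0,"dy":0,"dz":0,"rx":0,"ry":0,"rz":0}
    - {"dx":0,"dy":0,"dz":0,"rx":0,"ry":0,"rz":0}
    - {"dx":0,"dy":0,"dz":0,"rx":0,"ry":0,"rz":0}
    - {"dx":0,"dy":0,"dz":0,"rx":0,"ry":0,"rz":0}
    - {"dx":0,"dy":0,"dz":0,"rx":0,"ry":0,"rz":0}
    - {"dx":0,"dy":0,"dz":0,"rx":0,"ry":0,"rz":0}
    - {"dx":0,"dy":0,"dz":0,"rx":0,"ry":0,"rz":0}
    - {"dx":0,"dy":0,"dz":0,"rx":0,"ry":0,"rz":0}

```text
t: 50.65
tcp_pos: [0.5876, 0.1164, 0.0789]
tool_rot: [1.0, 0.0, 0.0, 0.0]
force: [-3.5, -0.9, 9.2]
finger_gap: 0.282
gripper_force: 79.8
```

Call:
move_arm:
  targets:
    - {"dx":0,"dy":0,"dz":0,"rx":0,"ry":0,"rz":0}
    - {"dx":0,"dy":0,"dz":0,"rx":0,"ry":0,"rz":0}
    - {"dx":0,"dy":0,"dz":0,"rx":0,"ry":0,"rz":0}
    - {"dx":0,"dy":0,"dz":0.4,"rx":0,"ry":0,"rz":0}
    - {"dx":0,"dy":0,"dz":0.8,"rx":0,"ry":0,"rz":0}
    - {"dx":0,"dy":0,"dz":1,"rx":0,"ry":0,"rz":0}
    - {"dx":0,"dy":0,"dz":1,"rx":0,"ry":0,"rz":0}
    - {"dx":-0.3,"dy":-0.3,"dz":1,"rx":0,"ry":0,"rz":0}
    - {"dx":-0.3,"dy":-0.9,"dz":0.6,"rx":0,"ry":0,"rz":0}
    - {"dx":-0.3,"dy":-1,"dz":0,"rx":0,"ry":0,"rz":0}
  claw: 50

```text
t: 51.9
tcp_pos: [0.566, 0.0612, 0.1996]
tool_rot: [1.0, 0.001, 0.002, 0.0]
force: [0.3, -0.1, 0.3]
finger_gap: 0.497
gripper_force: 0.0
```

Call:
move_arm:
  targets:
    - {"dx":-0.3,"dy":-1,"dz":0,"rx":0,"ry":0,"rz":0.336}
    - {"dx":-0.3,"dy":-1,"dz":0,"rx":0,"ry":0,"rz":0.336}
    - {"dx":-0.3,"dy":-1,"dz":0,"rx":0,"ry":0,"rz":0.336}
    - {"dx":-0.3,"dy":-1,"dz":0,"rx":0,"ry":0,"rz":0.336}
    - {"dx":-0.3,"dy":-1,"dz":0,"rx":0,"ry":0,"rz":0.336}
    - {"dx":-0.3,"dy":-1,"dz":0,"rx":0,"ry":0,"rz":0.336}
    - {"dx":-0.3,"dy":-1,"dz":0,"rx":0,"ry":0,"rz":0}
    - {"dx":-0.3,"dy":-1,"dz":0,"rx":0,"ry":0,"rz":0}
    - {"dx":-0.3,"dy":-1,"dz":0,"rx":0,"ry":0,"rz":0}
    - {"dx":-0.3,"dy":-1,"dz":0,"rx":0,"ry":0,"rz":0}
  claw: 100

```text
t: 53.15
tcp_pos: [0.49, -0.1894, 0.198]
tool_rot: [0.864, 0.504, 0.0, 0.0]
force: [0.7, 0.2, -0.1]
finger_gap: 1.0
gripper_force: 0.0
```

Call:
move_arm:
  targets:
    - {"dx":-0.3,"dy":-1,"dz":0,"rx":0,"ry":0,"rz":0}
    - {"dx":-0.1,"dy":-1,"dz":0,"rx":0,"ry":0,"rz":0}
    - {"dx":0,"dy":-1,"dz":0,"rx":0,"ry":0,"rz":0}
    - {"dx":0,"dy":-1,"dz":0,"rx":0,"ry":0,"rz":0}
    - {"dx":0,"dy":-0.8,"dz":0,"rx":0,"ry":0,"rz":0}
    - {"dx":0,"dy":-0.4,"dz":0,"rx":0,"ry":0,"rz":0}
    - {"dx":0,"dy":0,"dz":0,"rx":0,"ry":0,"rz":0}
    - {"dx":0,"dy":0,"dz":0,"rx":0,"ry":0,"rz":0}
    - {"dx":0,"dy":0,"dz":0,"rx":0,"ry":0,"rz":0}
    - {"dx":0,"dy":0,"dz":0,"rx":0,"ry":0,"rz":0}

```text
t: 54.4
tcp_pos: [0.4802, -0.3179, 0.1974]
tool_rot: [0.864, 0.504, 0.0, -0.0]
force: [-0.3, 0.1, 0.1]
finger_gap: 1.003
gripper_force: 0.0
```

Run:
```python
from h import *
s=sensors.sense();print(s["t"],s["tcp_pos"],s["tool_rot"],s["q"])
_,t=snap("top","top9.png");_,c=snap("scene","sc9.png");_,w=snap("wrist","w10.png")
R=cv2.resize
a=R(t[155:305,235:415,::-1],(396,330),interpolation=cv2.INTER_CUBIC);b=R(c[180:380,190:430,::-1],(396,330),interpolation=cv2.INTER_CUBIC)
d=R(w[60:320,200:460,::-1],(260,260));z=np.zeros((260,532,3),np.uint8)
cv2.imwrite("pics/m9.png",np.vstack([np.hstack([a,b]),np.hstack([d,z])]))
```

```text
54.4 [ 0.48018424 -0.31791165  0.19738219] [ 8.63615612e-01  5.04150837e-01  6.99389188e-06 -9.31434957e-05] [-7.78800767e-01  5.03207783e-01  1.59319505e+00  7.17166490e-05
  1.04536603e+00 -2.64837258e-01]
```

View pics/m9.png

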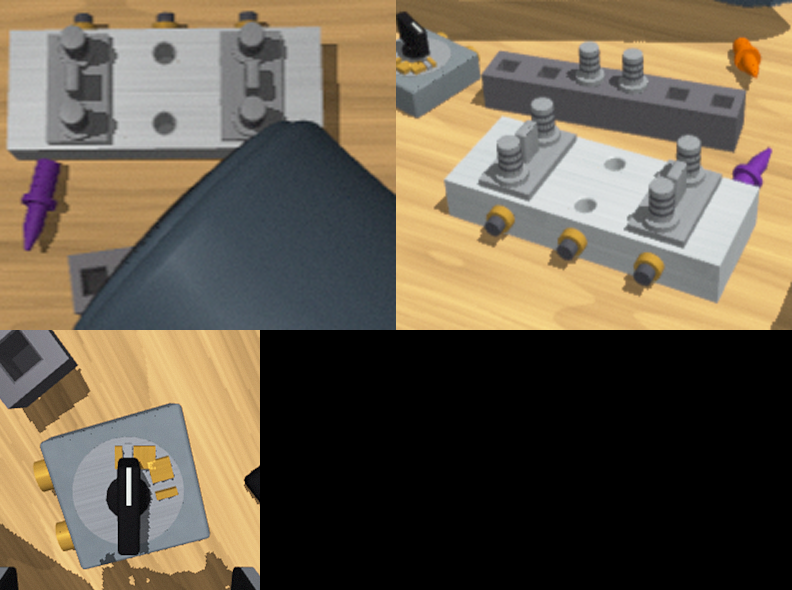

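All four pins stand home with both plates straight; two spares remain in the rack, the middle holes are bare, and the handle is still in ISOLATE (wrist px ≈328,185). Now setting the selector back.

Call:
move_arm:
  targets:
    - {"dx":-0.04,"dy":-0.23,"dz":-0.6,"rx":0,"ry":0,"rz":0}
    - {"dx":0,"dy":0,"dz":-1,"rx":0,"ry":0,"rz":0}
    - {"dx":0,"dy":0,"dz":-1,"rx":0,"ry":0,"rz":0}
    - {"dx":0,"dy":0,"dz":-0.9,"rx":0,"ry":0,"rz":0}
    - {"dx":0,"dy":0,"dz":-0.7,"rx":0,"ry":0,"rz":0}
    - {"dx":0,"dy":0,"dz":-0.5,"rx":0,"ry":0,"rz":0}
    - {"dx":0,"dy":0,"dz":-0.3,"rx":0,"ry":0,"rz":0}
    - {"dx":0,"dy":0,"dz":-0.06,"rx":0,"ry":0,"rz":0}
    - {"dx":0,"dy":0,"dz":0,"rx":0,"ry":0,"rz":0}
    - {"dx":0,"dy":0,"dz":0,"rx":0,"ry":0,"rz":0}
  claw: 100

```text
t: 55.8
tcp_pos: [0.4795, -0.3246, 0.0715]
tool_rot: [0.864, 0.504, 0.0, 0.001]
force: [-0.0, -0.3, 0.4]
finger_gap: 1.0
gripper_force: 0.0
```

Call:
move_arm:
  targets:
    - {"dx":0,"dy":0,"dz":0,"rx":0,"ry":0,"rz":0}
    - {"dx":0,"dy":0,"dz":0,"rx":0,"ry":0,"rz":0}
    - {"dx":0,"dy":0,"dz":0,"rx":0,"ry":0,"rz":0}
    - {"dx":0,"dy":0,"dz":0,"rx":0,"ry":0,"rz":0}
    - {"dx":0,"dy":0,"dz":0,"rx":0,"ry":0,"rz":0}
    - {"dx":0,"dy":0,"dz":0,"rx":0,"ry":0,"rz":0}
    - {"dx":0,"dy":0,"dz":0,"rx":0,"ry":0,"rz":0}
    - {"dx":0,"dy":0,"dz":0,"rx":0,"ry":0,"rz":0}
    - {"dx":0,"dy":0,"dz":0,"rx":0,"ry":0,"rz":0}
    - {"dx":0,"dy":0,"dz":0,"rx":0,"ry":0,"rz":0}
  claw: 0
  newtons: 60

```text
t: 57.05
tcp_pos: [0.4798, -0.3247, 0.0711]
tool_rot: [0.864, 0.504, 0.0, 0.001]
force: [5.1, -1.2, 1.0]
finger_gap: 0.176
gripper_force: 60.0
```

Call:
move_arm:
  targets:
    - {"dx":0,"dy":0,"dz":0.2,"rx":0,"ry":0,"rz":0}
    - {"dx":0,"dy":0,"dz":0.2,"rx":0,"ry":0,"rz":0}
    - {"dx":0,"dy":0,"dz":0.18,"rx":0,"ry":0,"rz":0}
    - {"dx":0,"dy":0,"dz":0,"rx":0,"ry":0,"rz":0}
    - {"dx":0,"dy":0,"dz":0,"rx":0,"ry":0,"rz":0}
    - {"dx":0,"dy":0,"dz":0,"rx":0,"ry":0,"rz":-0.2}
    - {"dx":0,"dy":0,"dz":0,"rx":0,"ry":0,"rz":-0.2}
    - {"dx":0,"dy":0,"dz":0,"rx":0,"ry":0,"rz":-0.2}
    - {"dx":0,"dy":0,"dz":0,"rx":0,"ry":0,"rz":-0.2}
    - {"dx":0,"dy":0,"dz":0,"rx":0,"ry":0,"rz":-0.2}

```text
t: 58.3
tcp_pos: [0.4788, -0.3238, 0.0837]
tool_rot: [0.965, 0.261, -0.0, -0.001]
force: [5.3, -1.1, -8.3]
finger_gap: 0.179
gripper_force: 58.8
```

Call:
move_arm:
  targets:
    - {"dx":0,"dy":0,"dz":0,"rx":0,"ry":0,"rz":-0.2}
    - {"dx":0,"dy":0,"dz":0,"rx":0,"ry":0,"rz":-0.2}
    - {"dx":0,"dy":0,"dz":0,"rx":0,"ry":0,"rz":-0.2}
    - {"dx":0,"dy":0,"dz":0,"rx":0,"ry":0,"rz":-0.2}
    - {"dx":0,"dy":0,"dz":0,"rx":0,"ry":0,"rz":-0.2}
    - {"dx":0,"dy":0,"dz":0,"rx":0,"ry":0,"rz":-0.2}
    - {"dx":0,"dy":0,"dz":0,"rx":0,"ry":0,"rz":-0.2}
    - {"dx":0,"dy":0,"dz":0,"rx":0,"ry":0,"rz":-0.1}
    - {"dx":0,"dy":0,"dz":0,"rx":0,"ry":0,"rz":0}
    - {"dx":0,"dy":0,"dz":0,"rx":0,"ry":0,"rz":0}

```text
t: 59.55
tcp_pos: [0.4786, -0.322, 0.0834]
tool_rot: [0.992, -0.126, -0.001, -0.002]
force: [6.2, 2.1, -8.2]
finger_gap: 0.179
gripper_force: 59.0
```

Call:
move_arm:
  targets:
    - {"dx":0,"dy":0,"dz":-0.15,"rx":0,"ry":0,"rz":0}
    - {"dx":0,"dy":0,"dz":-0.15,"rx":0,"ry":0,"rz":0}
    - {"dx":0,"dy":0,"dz":-0.15,"rx":0,"ry":0,"rz":0}
    - {"dx":0,"dy":0,"dz":-0.12,"rx":0,"ry":0,"rz":0}
    - {"dx":0,"dy":0,"dz":0,"rx":0,"ry":0,"rz":0}
    - {"dx":0,"dy":0,"dz":0,"rx":0,"ry":0,"rz":0}
    - {"dx":0,"dy":0,"dz":0,"rx":0,"ry":0,"rz":0}
    - {"dx":0,"dy":0,"dz":0,"rx":0,"ry":0,"rz":0}
    - {"dx":0,"dy":0,"dz":0,"rx":0,"ry":0,"rz":0}
    - {"dx":0,"dy":0,"dz":0,"rx":0,"ry":0,"rz":0}

```text
t: 60.8
tcp_pos: [0.4786, -0.322, 0.071]
tool_rot: [0.992, -0.126, -0.001, -0.002]
force: [4.1, 4.1, 3.4]
finger_gap: 0.179
gripper_force: 60.8
```

Run:
```python
from h import *
s=sensors.sense();print(s["tcp_pos"],s["tool_rot"],s["ft_torque"],s["force"])
```

```text
[ 0.47861484 -0.32204817  0.07104212] [ 9.91984940e-01 -1.26341135e-01 -8.47549672e-04 -1.75437938e-03] [ 0.57110451 -0.65615218 -0.03152392] [4.11757811 4.11737668 3.36391612]
```

Dropped to the height of the grasp, at the original angle. Releasing and clearing.

Call:
move_arm:
  targets:
    - {"dx":0,"dy":0,"dz":0,"rx":0,"ry":0,"rz":0}
    - {"dx":0,"dy":0,"dz":0,"rx":0,"ry":0,"rz":0}
    - {"dx":0,"dy":0,"dz":0,"rx":0,"ry":0,"rz":0}
    - {"dx":0,"dy":0,"dz":0,"rx":0,"ry":0,"rz":0}
    - {"dx":0,"dy":0,"dz":0,"rx":0,"ry":0,"rz":0}
    - {"dx":0,"dy":0,"dz":0.6,"rx":0,"ry":0,"rz":0}
    - {"dx":0,"dy":0,"dz":1,"rx":0,"ry":0,"rz":0}
    - {"dx":0,"dy":0,"dz":1,"rx":0,"ry":0,"rz":0}
    - {"dx":0,"dy":0,"dz":1,"rx":0,"ry":0,"rz":0}
    - {"dx":0,"dy":0,"dz":1,"rx":0,"ry":0,"rz":0}
  claw: 100

```text
t: 62.05
tcp_pos: [0.4792, -0.3243, 0.1881]
tool_rot: [0.992, -0.126, 0.0, 0.0]
force: [0.1, -0.2, 0.1]
finger_gap: 1.0
gripper_force: 0.0
```

Call:
move_arm:
  targets:
    - {"dx":0,"dy":0,"dz":0.8,"rx":0,"ry":0,"rz":0}
    - {"dx":0,"dy":0,"dz":0.8,"rx":0,"ry":0,"rz":0}
    - {"dx":0,"dy":0,"dz":0,"rx":0,"ry":0,"rz":0}
    - {"dx":0,"dy":0,"dz":0,"rx":0,"ry":0,"rz":0}
    - {"dx":0,"dy":0,"dz":0,"rx":0,"ry":0,"rz":0}
    - {"dx":0,"dy":0,"dz":0,"rx":0,"ry":0,"rz":0}
    - {"dx":0,"dy":0,"dz":0,"rx":0,"ry":0,"rz":0}
    - {"dx":0,"dy":0,"dz":0,"rx":0,"ry":0,"rz":0}
    - {"dx":0,"dy":0,"dz":0,"rx":0,"ry":0,"rz":0}
    - {"dx":0,"dy":0,"dz":0,"rx":0,"ry":0,"rz":0}

```text
t: 63.3
tcp_pos: [0.4791, -0.3243, 0.2261]
tool_rot: [0.992, -0.126, 0.0, 0.0]
force: [-0.5, 0.3, 0.4]
finger_gap: 1.0
gripper_force: 0.0
```

Run:
```python
from h import *
# numeric checks against earlier pictures: plates in scene view unchanged, handle as at the start in wrist view
s=sensors.sense();print(s["t"],s["tcp_pos"])
_,c=snap("scene","sc11.png");_,w=snap("wrist","w11.png")
a=cv2.imread("pics/sc9.png")[180:380,230:430,::-1]
print("scene diff",(cv2.absdiff(a,c[180:380,230:430]).max(2)>40).sum())
b=cv2.imread("pics/w2.png")[:,:,::-1]
for n,i in(("start",b),("now",w)):
    k=(i[130:275,255:400].max(2)>200).astype(np.uint8); k=(i[160:262,300:350].max(2)<35).astype(np.uint8)
    y,x=np.nonzero(k);r=cv2.minAreaRect(np.c_[x,y].astype(np.float32));print(n,len(x),x.mean()+300,y.mean()+160,r)
print("diff selector",(cv2.absdiff(b[130:275,255:400],w[130:275,255:400]).max(2)>60).sum())
```

```text
63.3 [ 0.47912018 -0.32428407  0.22607662]
scene diff 160
start 1404 331.0868945868946 215.82407407407408 ((28.0, 54.5), (85.0, 38.0), 90.0)
now 1398 324.6580829756795 220.41988555078683 ((22.0, 59.0), (84.0, 38.0), 90.0)
diff selector 6090
```

```bash
python3 -c "
from h import *
print(order.sign_off())"
```

```text
the job is handed in; nothing more can be done
None
```

I set the gas to isolate, pinned both plates present (left and right; there was no middle plate) with two pins each driven home, and returned the selector to its supply notch. Two spare pins stay in the rack, and the job is handed in with no verdict shown. The arm touched no bystander; a purple look-alike fell over during the run, cause unknown.

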